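# Clip a parts tray under a drop link at the cabling bench

### The job

Gently hang the steel drop link by its round ring on the bracket's horizontal arm and let go of it. Then clip the blue parts tray onto the loop at the link's lower end: keep hold of the tray while you pass its hook through the loop and press it down gently until the red spring catch has snapped shut under the loop's bottom bar. Leave the tray hanging still and level under the link, never bearing on the link with more than about 15 N and without shifting the case, reel or bottle.

Things in the scene. Friction and masses are not known exactly. Their poses are not given: they have to be found in the camera images.
- link_flag (a point): Loose drop link, 140 g, 202 mm long: centre of its yellow grip flag, 30 mm along link x, 11 mm thick along y, 46 mm high (25 mm below this point to 21 above). Link z is up. It starts upright on its loop in a grey cradle's slot 50 mm deep, running along link y, leaning at most 0.06 rad: lift it 60 mm or more straight up. Once hung it may swing.
- link_ring (a point): Centre of the link's top ring, 45 mm below the flag's centre. The ring stands in the link's x-z plane, so a rod along link y passes through it: inner diameter 26 mm, wire 8 mm, outside 44 mm. Link axes.
- link_bar (a point): Centre of the bottom bar of the link's lower loop (straight, 8 mm round, 38 mm long, along link y), 132 mm below the ring's centre. The loop lies in the link's y-z plane; its window is 48 mm wide (y) and 86 mm high above the bar, so a hook passes through along link x. Link axes.
- bracket_seat (a point): Fixed bracket: the point on its steel arm where the ring shall hang. The arm is a level 10 mm round rod, axis along this y, 296 mm up. Post 24 mm square, 100 mm off in +y, top 3 mm above the arm's axis. The arm ends 45 mm off in -y in a red lip, top 12 mm above the axis. Nothing stands above the arm. Base plate 8 mm thick. z up; place and yaw vary.
- tray_grip (a point): Loose blue tray, about 270 g: grip point in the orange grip on its -x end, 26 mm along tray x, 12 mm thick along y, free from 34 mm below this point to 23 mm above. 70 mm above the tray's underside. Tray 160 mm (x) by 80 mm (y), rim 36 mm up; a like grey grip on the +x end. Hook mouth: see tray_middle. Tray axes, z up.
- tray_middle (a point): Tray point midway between the grips, at their height (grip is 84 mm off in -x). The hook's seat, where the bar (along tray y) ends up, is 31 to 65 mm straight above: hook height is set anew each time and NOT measured, find it by feel or sight; it will not slip. The tray balances under the seat. Hook wire 7 mm, top 12 mm above the seat, mast 9 mm off in -x.
- catch (a joint): Angle of the red catch on the hook. The hook opens downward: tip side 9 mm off the seat in +x (axes), flaring from 14 mm below the seat to 17 mm off at its end, 30 mm below. 0 = catch shut across this mouth, 8 mm below the seat; the bar pushes it past 0.2 with 3 to 8 N, it springs back, and some 3 mm on the bar meets the rigid seat. A 10 N press is always enough.
- case: Bystander: orange splice case, 90 by 60 by 28 mm, lying on the bench; origin at the centre of its underside. Leave it alone.
- reel: Bystander: small black and yellow reel, 68 mm across, 38 mm high, flat on the bench; origin under its centre. Leave it alone.
- bottle: Bystander: white bottle, 40 mm across, 90 mm high, standing; origin under its centre. Leave it alone.
Things that resemble listed ones, but are neither listed nor needed, are in the scene too. What is meant by the part that bears link_flag is not orange, and is the larger of those in its own colour.

How it is judged (in metres and radians):
On the way, in this order (a step that is already met when the one before it is completed fails the run):
1. the link hangs by its ring on the bracket's arm, let go of and still (contact force between link and bracket above 0.5 N and horizontal distance between link_flag and bracket_seat below 0.05 m and height (world z) of link_bar above 0.14 m and angle between link_flag's own z axis and vertical below 0.3 rad and contact force between the fingers and link below 0.05 N and linear speed of link below 0.1 m/s), for 0.2 s.
2. the link's loop pushes the spring catch in while the fingers hold the tray (value of joint catch above 0.1 rad and contact force between catch and link above 0.3 N and contact force between the fingers and tray above 1 N), for 0.02 s.
At the end, for the whole second after the job is handed in: Link hangs on the arm (flag within 50 mm of the seat in plan, bar over 140 mm up, lean under 0.3 rad); tray hangs from its loop (middle within 30 mm of the bar in plan, grip over 80 mm up, lean under 0.25 rad), catch shut (under 0.08 rad) and unloaded, clear of the bracket, all under 0.1 m/s (contact force between link and bracket above 0.5 N and horizontal distance between link_flag and bracket_seat below 0.05 m and height (world z) of link_bar above 0.14 m and angle between link_flag's own z axis and vertical below 0.3 rad and contact force between tray and link above 1.5 N and contact force between catch and link below 0.2 N and value of joint catch below 0.08 rad and contact force between tray and bracket below 0.1 N and horizontal distance between tray_middle and link_bar below 0.03 m and height (world z) of tray_grip above 0.08 m and angle between tray_grip's own z axis and vertical below 0.25 rad and linear speed of each of tray, link below 0.1 m/s); the robot touches nothing.
It fails at once if the tray pushes or pulls on the link with more than 18 N (contact force between tray and link above 18 N).
It fails at once if the link pushes or pulls on the bracket with more than 35 N (contact force between link and bracket above 35 N).
It fails at once if the case is shifted by more than 30 mm (distance of case from where it was at the start of the episode above 0.03 m).
It fails at once if the reel is shifted by more than 30 mm (distance of reel from where it was at the start of the episode above 0.03 m).
It fails at once if the bottle is shifted by more than 30 mm (distance of bottle from where it was at the start of the episode above 0.03 m).
It also fails if it takes over 72 s, if anything falls off the work surface, if the arm or the gripper's body presses on something with over 40 N, if the wrist force passes 120 N, or if a joint passes its speed limit or range.

### The arm

A 6-joint arm with a two-finger parallel gripper is mounted at the origin on the work surface. World frame = base frame: x ahead of the robot, y to its left, z up, the work surface at z = 0. Lengths are in mm, angles in rad, forces in N, time in s.
With the tool pointing down it reaches from about 300 to 750 mm from the base axis. Payload 8.5 kg.
Tool frame: the origin (TCP) lies midway between the tips of the shut fingers; the grasp point (between the pads) lies robot.grip_point_offset behind it (robot.grip_point_offset is the distance from the TCP to the grasp point, in mm); z points along the fingers, y is the direction in which the jaws open and shut (so a half turn about z gives the same grasp; the last joint's range is limited). The gripper opens to 85 mm and grips with 20 to 120 N. Pads are 22 mm wide; open, the fingers measure 114 mm over their backs; the gripper's body (76 mm by 85 mm) begins 54 mm behind the grasp point. The pads swing forward as they close: fully open they stand 13 mm farther back than shut.
Start: joints at [-1.565, 0.381, 1.297, -0, 1.464, -0.215], TCP at [120.451, -536.63, 231.322] pointing down, gripper open.
Joint ranges: [-3.11, 3.11], [-0.89, 2.33], [0.22, 2.48], [-1.42, 4.56], [0.17, 2.85], [-2.88, 2.88]. Speed limits (rad/s): [2.39, 2.39, 3.14, 3.14, 3.14, 3.14].

### API

Orientations are given as a rotation vector (axis times angle).
In Python, from cell import robot gives the robot as it stands.
- The arm moves only by the tool apply_moves, never from a script. Its argument "commands" is a list of rows, each a list of 3 entries, a list of its own where there are three numbers: the shift along the tool's x, y, z normalised to -1 to 1, where 1 is 3 cm, then the turn, a rotation vector about the tool's x, y, z normalised to -1 to 1, where 1 is 0.1 rad, then the closure, from -1 (fully open) to 1 (shut). In form: [[[dx, dy, dz], [rx, ry, rz], grip], ...]. A call has exactly 10 rows; each row shifts and turns the commanded pose from where the row before left it, along the tool's axes as they then stand; what a row does not reach is not made up. A row lasts 1/10 s, in which the tool goes at most 50 mm and 8.59 degrees, less where a joint would pass 70% of its speed; a pose out of reach is approached as far as the arm can. A call with a number of a shift or a turn outside -1 to 1 is refused whole. A call with a gripper value outside its range is refused whole. The fingers move at their own pace and stop on an object; the grip force is fixed at half the most. Time passes only in rows, so rows that do not move let the fingers close, or fill a call up. It gives the time, the measured TCP pose, the force and the opening at its end, in the units of the state.
- robot.state(): the state, without advancing time (a new reading comes with each control period).
- robot.capture(name): name is "side" or "top" or "wrist"; returns (picture, depth): 480x640x3 uint8, red, green, blue; 480x640 float32, mm along the optical axis (not along the pixel's ray), 0 where there is no reading.
- robot.camera_params(name): a dict with "fx", "fy", "cx", "cy" (pixels), "rvec" (rotation vector, rad) and "tvec" (3), from world to camera coordinates, as OpenCV has them; the wrist camera has in their place "T_tool_cam" (4x4, takes a point from camera to tool coordinates, whose origin is the TCP and whose axes are the flange's). Camera axes: x right, y down, z forward; pixel columns grow to the right and rows downward; lengths in mm; the calibration is good to about 2 mm. The wrist camera is an equidistant fisheye: a pixel r from the principal point sees the ray r / f radians off the axis. A picture is of the moment at which its call begins: read the wrist's pose just before it. camera_params takes no time and is no camera call.
- robot.hand_in(): hands the job in, once; it reports no verdict.
The state is a dict: "t": time; "qpos": joint angles; "qvel": joint speeds; "tau": joint torques, N m; "tcp_pos": TCP position; "tcp_rot": TCP orientation; "contact_force": force on the tool from outside, world axes, zero at the start; "torque": the same for the moment, N m; "grip_width": finger opening in mm.
Only numpy, scipy, OpenCV 4.12 (cv2) and the standard library are available. Lean on these libraries where they do the work, as an engineer would, in place of code of your own. Each camera call takes 0.05 s, during which the arm holds its last target.

## Working session

There is one attempt and no reset: what is moved stays moved. The work goes in short steps, Python scripts to look and compute and a tool call to move; the robot and the scene stay as the last step left them, time stands still between calls to the robot, and variables do not carry over. Pictures are saved under pics/ and viewed, and the job is handed in when it is done.

Besides the shell and the picture viewer there is one more tool, called as a command line: name --argument value ..., lists and objects as JSON in quotes. apply_moves: Moves the arm, as the interface text tells. Scaled input: -1 to 1 covers 3 cm each way for a shift and 0.1 rad each way for a turn. Its arguments: {"type":"object","properties":{"commands":{"type":"array"}},"required":["commands"]}

```bash
ls; mkdir -p pics; python3 - <<'E'
from cell import robot
import cv2,numpy as np
print(robot.state(), robot.grip_point_offset)
for n in ("side","top","wrist"):
    p,d=robot.capture(n); cv2.imwrite(f"pics/{n}0.png",p[:,:,::-1]); np.save(f"pics/{n}0.npy",d)
    print(n,robot.camera_params(n))
E
```

```text
pics
{'t': 0.0, 'qpos': array([-1.56530378e+00,  3.81189225e-01,  1.29826321e+00,  8.76922184e-06,
        1.46362938e+00, -2.15296328e-01]), 'qvel': array([ 1.59902303e-03,  4.41729243e-05, -1.15117107e-03,  2.28870655e-03,
       -9.54823054e-04, -2.05139722e-04]), 'tau': array([ 3.10615678e-04, -4.48460805e+01, -2.31278747e+01, -1.40179391e-04,
        4.75791181e-03,  2.62541084e-05]), 'tcp_pos': array([ 120.44991554, -536.33913546,  230.7146021 ]), 'tcp_rot': array([-3.12099800e+00, -3.45945815e-01, -2.58431344e-04]), 'contact_force': array([-0.0484921 , -0.28946847,  0.3389875 ]), 'torque': array([0.02423225, 0.03554125, 0.01651593]), 'grip_width': 85.48934010138049} 18.700000000000003
side {'fx': 448.0630285792292, 'fy': 448.0630285792292, 'cx': 319.4887017382979, 'cy': 236.71761585672564, 'rvec': array([ 0.97408073, -2.47727688,  1.04123439]), 'tvec': array([423.45152314, 426.63996753, 811.04414022])}
top {'fx': 495.35851156071476, 'fy': 495.35851156071476, 'cx': 326.01852648439416, 'cy': 238.14181968536704, 'rvec': array([ 2.18738273, -2.03341128,  0.20434697]), 'tvec': array([ -53.39541282,  623.55775704, 1243.86037686])}
wrist {'fx': 371.64829954431775, 'fy': 371.64829954431775, 'cx': 321.0604338132767, 'cy': 235.90898740468262, 'T_tool_cam': array([[-7.79059798e-04, -9.49030038e-01, -3.15184676e-01,
         8.13966596e+01],
       [ 9.99999537e-01, -5.61136216e-04, -7.82158310e-04,
         1.45676801e-01],
       [ 5.65430194e-04, -3.15185139e-01,  9.49030036e-01,
        -1.42520723e+02],
       [ 0.00000000e+00,  0.00000000e+00,  0.00000000e+00,
         1.00000000e+00]])}
```

View pics/side0.png

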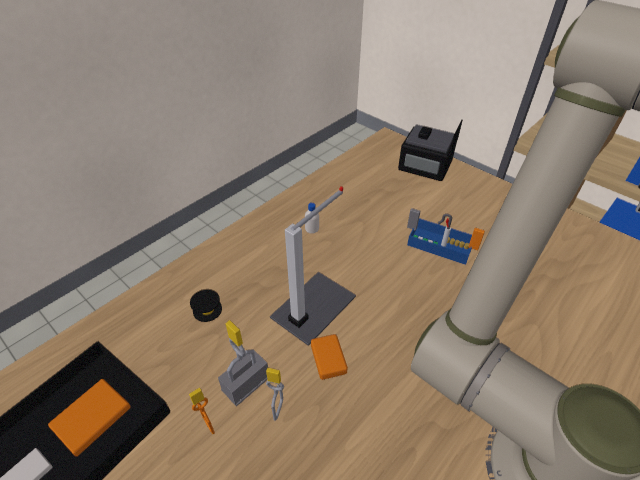

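View pics/top0.png

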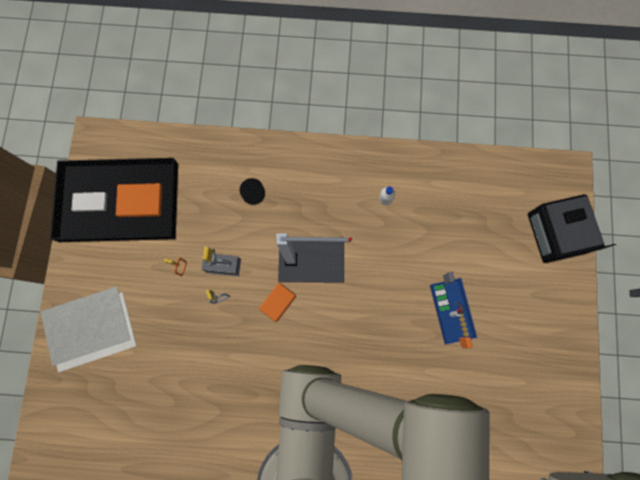

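View pics/wrist0.png

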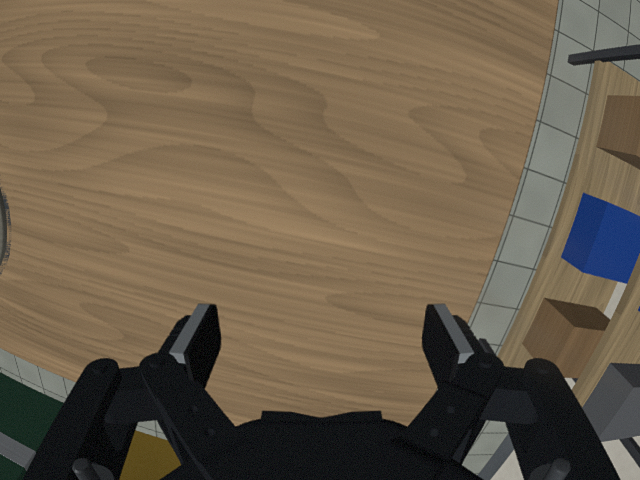

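The links I can see are:
- **Grey, in the cradle:** side (235,335), top (207,254).
- **Grey, lying loose:** side (273,376), top (211,296). It is smaller.
- **Orange:** side (200,397), top (170,262).

The one in the cradle fits best, since it is steel, larger and upright. I'll enlarge crops to confirm.

```bash
cat > h.py <<'E'
import numpy as np,cv2
from scipy.spatial.transform import Rotation as R
from cell import robot
def bp(n,d,us,vs):
    c=robot.camera_params(n); us=np.asarray(us,float);vs=np.asarray(vs,float)
    P=np.stack([(us-c['cx'])/c['fx']*d,(vs-c['cy'])/c['fy']*d,d],-1)
    return (P-c['tvec'])@R.from_rotvec(c['rvec']).as_matrix()
def proj(n,P):
    c=robot.camera_params(n);K=np.array([[c['fx'],0,c['cx']],[0,c['fy'],c['cy']],[0,0,1]])
    return cv2.projectPoints(np.asarray(P,float).reshape(-1,3),c['rvec'],c['tvec'],K,None)[0].reshape(-1,2)
def tri(us,ut):
    A=[];b=[]
    Ms=[]
    for n,u in (('side',us),('top',ut)):
        c=robot.camera_params(n);K=np.array([[c['fx'],0,c['cx']],[0,c['fy'],c['cy']],[0,0,1]])
        Ms.append(K@np.c_[R.from_rotvec(c['rvec']).as_matrix(),c['tvec']])
    X=cv2.triangulatePoints(Ms[0],Ms[1],np.array(us,float).reshape(2,1),np.array(ut,float).reshape(2,1))
    return (X[:3]/X[3]).ravel()
def wray(T,u,v):  # wrist ray, T=(pos,rotvec)
    c=robot.camera_params('wrist')
    x=(u-c['cx'])/c['fx'];y=(v-c['cy'])/c['fy'];r=np.hypot(x,y)
    d=np.array([np.sin(r)*x/r,np.sin(r)*y/r,np.cos(r)])
    M=R.from_rotvec(T[1]).as_matrix();TC=c['T_tool_cam']
    return M@TC[:3,3]+T[0], M@TC[:3,:3]@d
def wproj(T,P):
    c=robot.camera_params('wrist');M=R.from_rotvec(T[1]).as_matrix();TC=c['T_tool_cam']
    p=(np.asarray(P)-T[0])@M; p=(p-TC[:3,3])@TC[:3,:3]
    r=np.hypot(p[0],p[1]);th=np.arctan2(r,p[2])
    return c['cx']+c['fx']*th*p[0]/r, c['cy']+c['fy']*th*p[1]/r
def wbp(T,d,us,vs):
    c=robot.camera_params('wrist')
    x=(np.asarray(us,float)-c['cx'])/c['fx'];y=(np.asarray(vs,float)-c['cy'])/c['fy'];r=np.hypot(x,y)+1e-9
    D=np.stack([np.tan(r)*x/r,np.tan(r)*y/r,np.ones_like(r)],-1)*np.asarray(d)[...,None]
    M=R.from_rotvec(T[1]).as_matrix();TC=c['T_tool_cam']
    return (D@TC[:3,:3].T+TC[:3,3])@M.T+T[0]
def crop(src,dst,x0,y0,x1,y1,s):
    p=cv2.imread(src)[y0:y1,x0:x1]; cv2.imwrite(dst,cv2.resize(p,None,fx=s,fy=s,interpolation=cv2.INTER_CUBIC))
def rect(P):
    """min-area rect in plan"""
    c,(w,h),a=cv2.minAreaRect(P[:,:2].astype(np.float32)); return c,w,h,a
E
python3 - <<'E'
from h import *
crop('pics/side0.png','pics/s_link.png',180,300,300,440,5)
crop('pics/top0.png','pics/t_link.png',150,220,310,320,5)
crop('pics/side0.png','pics/s_tray.png',390,190,500,270,7)
for n in ('side','top'):
    im=cv2.imread(f'pics/{n}0.png');d=np.load(f'pics/{n}0.npy')
    hsv=cv2.cvtColor(im,cv2.COLOR_BGR2HSV)
    for name,lo,hi in (('yellow',(22,150,80),(35,255,255)),('orange',(5,200,150),(15,255,255)),('blue',(100,150,60),(125,255,255)),('red',(0,180,100),(4,255,255))):
        m=cv2.inRange(hsv,lo,hi);k,l,st,ce=cv2.connectedComponentsWithStats(m)
        for i in range(1,k):
            if st[i,4]>12:
                v,u=np.where((l==i)&(d>0))
                if len(u)==0: continue
                P=bp(n,d[v,u],u,v)
                if abs(P).max()<1200: print(n,name,ce[i].round(1),st[i,4],'min',P.min(0).round(),'max',P.max(0).round(),'med',np.median(P,0).round())
E
```

```text
side yellow [207.3 312.8] 19 min [734. 203.   4.] max [746. 222.  13.] med [738. 216.   7.]
side yellow [233.6 333. ] 245 min [523. 219.   4.] max [657. 273. 211.] med [534. 271. 197.]
side yellow [273.1 375.2] 180 min [436. 229.   0.] max [516. 269. 162.] med [446. 262. 149.]
side yellow [196.2 395.8] 155 min [518. 364.   0.] max [593. 384. 145.] med [521. 374. 134.]
side orange [476.  238.4] 192 min [ 369. -382.   33.] max [ 393. -368.   97.] med [ 381. -374.   69.]
side orange [327.6 354.9] 1016 min [402.  66.   9.] max [500. 156.  34.] med [448. 114.  29.]
side orange [ 86.9 415.2] 2716 min [654. 460.  20.] max [751. 582.  30.] med [701. 524.  25.]
side orange [201.6 405.1] 25 min [521. 364.  58.] max [542. 378.  97.] med [523. 372.  87.]
side orange [205.7 419.2] 51 min [502. 371.   4.] max [542. 380.  75.] med [515. 376.  61.]
side blue [311.4 206.5] 40 min [ 752. -171.   78.] max [ 768. -154.   93.] med [ 758. -162.   90.]
side blue [436.1 242. ] 1173 min [ 376. -395.   -1.] max [ 546. -295.   42.] med [ 481. -338.   15.]
side blue [459.6 235.7] 172 min [ 406. -414.    5.] max [ 461. -394.   38.] med [ 434. -403.   22.]
top yellow [207.  253.8] 93 min [526. 259.  -5.] max [585. 328. 215.] med [540. 264. 207.]
top yellow [169. 261.] 30 min [521. 361.   1.] max [545. 432. 148.] med [525. 372. 141.]
top yellow [209.4 294.7] 40 min [439. 251.   1.] max [472. 304. 162.] med [448. 259. 158.]
top blue [389.1 189.8] 30 min [ 755. -172.   85.] max [ 771. -159.   94.] med [ 762. -164.   90.]
top blue [453.6 312.3] 1162 min [ 381. -414.   -5.] max [ 548. -296.  109.] med [ 453. -361.    5.]
```

View pics/s_link.png

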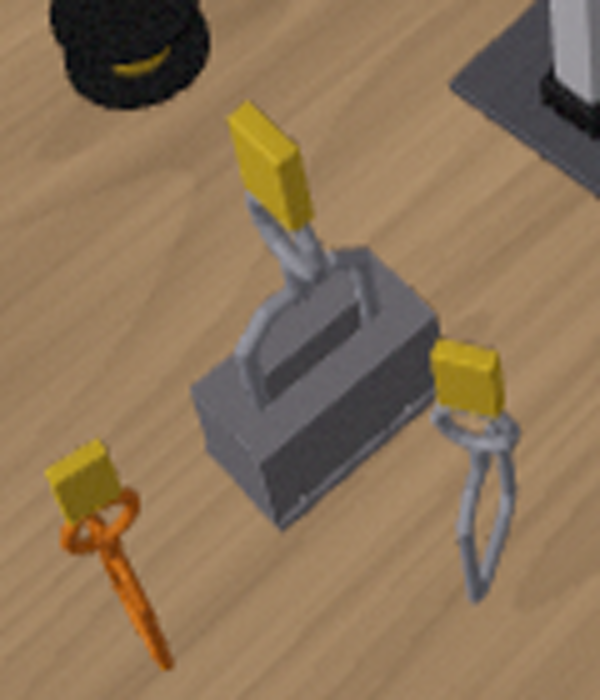

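View pics/t_link.png

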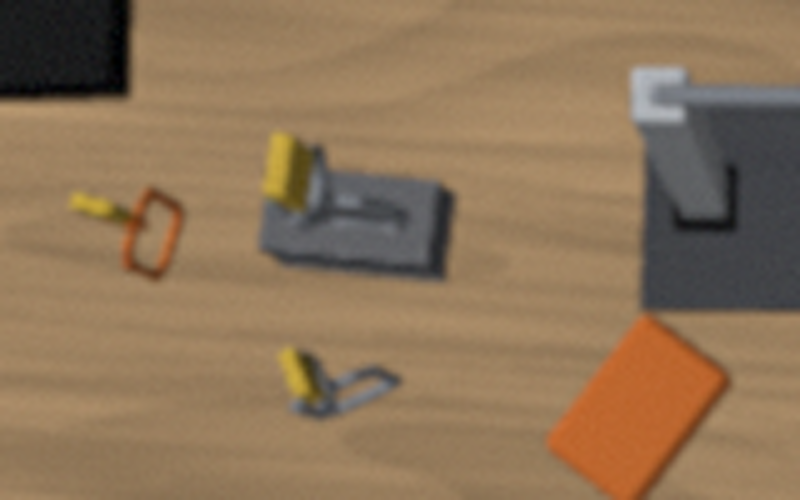

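View pics/s_tray.png

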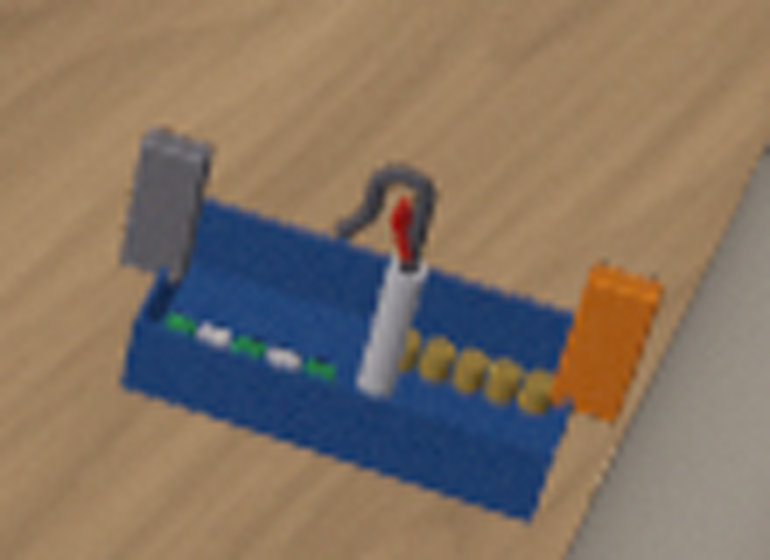

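```bash
python3 - <<'E'
from h import *
D={n:np.load(f'pics/{n}0.npy') for n in('side','top')}
def box(n,x0,y0,x1,y1):
    v,u=np.mgrid[y0:y1,x0:x1];v=v.ravel();u=u.ravel();d=D[n][v,u];k=d>0
    return bp(n,d[k],u[k],v[k]),u[k],v[k]
# arm
P,u,v=box('top',270,225,365,255); k=(P[:,2]>270)
Q=P[k]; print('arm+post top',Q.min(0),Q.max(0))
for a in range(-60,110,15):
    q=Q[(Q[:,1]>a)&(Q[:,1]<a+15)]
    if len(q):print(a,len(q),np.median(q,0).round(1),q[:,0].min().round(1),q[:,0].max().round(1))
P,u,v=box('side',280,180,350,250); Q=P[(P[:,2]>260)&(P[:,2]<330)]
for a in range(-60,110,15):
    q=Q[(Q[:,1]>a)&(Q[:,1]<a+15)]
    if len(q):print('s',a,len(q),np.median(q,0).round(1),q[:,2].max().round(1))
# base plate
P,u,v=box('top',270,225,365,300);k=(P[:,2]>4)&(P[:,2]<14);print('plate',rect(P[k]))
# cradle
P,u,v=box('top',195,240,250,285)
h,e=np.histogram(P[:,2],np.arange(-10,230,5));print(list(zip(e,h)))
k=(P[:,2]>45)&(P[:,2]<85);print('cradle',rect(P[k]),np.median(P[k],0))
k=P[:,2]>200;print('flag top',rect(P[k]),np.median(P[k],0),k.sum())
P,u,v=box('side',220,315,255,360)
k=P[:,2]>160;Q=P[k];print('flag side',Q.min(0),Q.max(0),len(Q));
c=Q-Q.mean(0);print(np.linalg.svd(c,full_matrices=False)[2],Q.mean(0))
E
python3 - <<'E'
from h import *
crop('pics/side0.png','pics/s_br.png',275,175,365,345,3)
crop('pics/top0.png','pics/t_br.png',265,225,365,295,7)
E
```

```text
arm+post top [556.30355382 -67.25131709 270.21674747] [581.14214901  94.6518137  311.87408018]
-60 35 [576.5 -52.6 300. ] 572.3 581.1
-45 28 [576.2 -37.5 301.3] 572.7 579.9
-30 28 [575.2 -22.5 300.9] 571.4 579.1
-15 28 [573.8  -7.5 301.3] 570.7 578.1
0 28 [573.    7.5 300.8] 569.2 577.1
15 32 [572.7  22.9 300.2] 568.5 578.3
30 35 [571.4  37.5 300. ] 567.4 577.3
45 35 [570.5  52.5 300.9] 566.0 575.9
60 55 [567.8  71.  299.5] 557.7 580.6
75 89 [566.   82.2 298.5] 556.8 581.1
90 30 [568.3  92.  297.7] 556.3 579.8
s -60 31 [574.5 -53.8 301.7] 308.7
s -45 32 [573.1 -36.  301.6] 304.3
s -30 27 [572.4 -21.6 301.3] 303.8
s -15 30 [571.2  -7.9 301.5] 303.3
s 0 32 [570.8   7.2 300.9] 304.1
s 15 33 [569.5  22.8 300.7] 303.8
s 30 35 [568.6  37.8 301.2] 304.1
s 45 36 [567.9  53.  301.3] 303.6
s 60 52 [565.6  71.9 299.5] 303.5
s 75 153 [558.   83.2 297.2] 304.4
s 90 180 [565.5  95.1 283. ] 301.0
plate ((570.9935302734375, 13.489944458007812), 204.57618713378906, 260.11737060546875, 4.192877292633057)
[(np.int64(-10), np.int64(43)), (np.int64(-5), np.int64(661)), (np.int64(0), np.int64(879)), (np.i
[... 1166 characters left out ...]
np.int64(200), np.int64(7)), (np.int64(205), np.int64(46)), (np.int64(210), np.int64(17)), (np.int64(215), np.int64(1)), (np.int64(220), np.int64(0))]
cradle ((540.9224243164062, 265.4002990722656), 90.89927673339844, 46.67871856689453, 88.10922241210938) [532.40374995 253.46428051  56.61914943]
flag top ((540.665771484375, 265.956298828125), 12.18177318572998, 29.52373695373535, 85.34066772460938) [540.99689548 264.45312509 207.81329373] 71
flag side [522.90751943 261.82118713 160.57811354] [555.20625789 273.28878306 211.15772101] 260
[[-0.23758971  0.0591131  -0.96956525]
 [-0.96764751 -0.10165265  0.23092215]
 [ 0.08490835 -0.99306212 -0.08135227]] [535.5397604  269.29979333 194.24006813]
```

View pics/s_br.png

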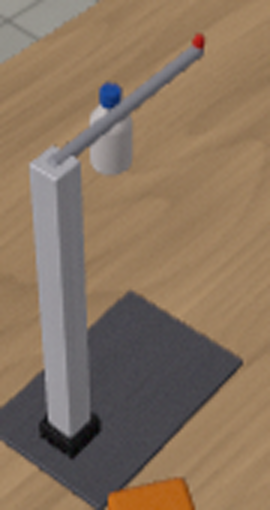

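View pics/t_br.png

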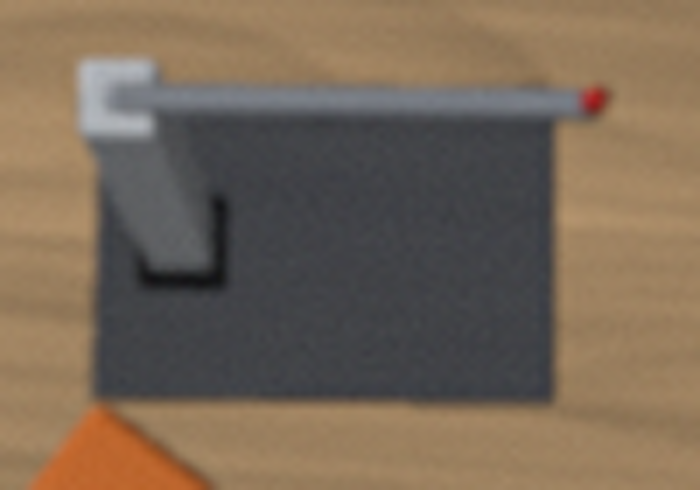

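apply_moves --commands '[[[0.6, -1, -0.4], [0, 0, 0.95], -1], [[0.6, -1, -0.4], [0, 0, 0.95], -1], [[0.6, -1, -0.4], [0, 0, 0.9], -1], [[0.6, -1, -0.4], [0, 0, 0], -1], [[0.6, -1, -0.4], [0, 0, 0], -1], [[0.6, -1, -0.4], [0, 0, 0], -1], [[0.6, -1, -0.4], [0, 0, 0], -1], [[0.6, -1, -0.4], [0, 0, 0], -1], [[0.6, -1, -0.2], [0, 0, 0], -1], [[0.6, -1, 0], [0, 0, 0], -1]]'

```text
t: 1.15
tcp_pos: [301.5, -237.5, 334.1]
tcp_rot: [3.139, -0.093, 0.002]
contact_force: [-0.0, -0.8, -0.9]
grip_width: 85.4
```

```bash
cat >> h.py <<'E'
def go(target=None,alpha=None):
    """print remaining delta in tool axes (units of rows) to world target TCP with tool down at alpha"""
    s=robot.state();M=R.from_rotvec(s['tcp_rot']).as_matrix()
    a=np.arctan2(M[1,0],M[0,0])
    print('t %.2f pos %s alpha %.3f tilt %.3f F %s w %.1f q %s'%(s['t'],s['tcp_pos'].round(1),a,np.arccos(-M[2,2]),s['contact_force'].round(1),s['grip_width'],s['qpos'].round(2)))
    if target is not None:
        d=(np.array(target)-s['tcp_pos'])@M/30; print('units (x30mm) in present tool axes',d.round(2))
        if alpha is not None:
            rz=-(alpha-a)/0.1; print('rz units',round(rz,2))
            c,sn=np.cos(alpha),np.sin(alpha);N=np.array([[c,sn,0],[sn,-c,0],[0,0,-1]]).T
            print('in final axes',((np.array(target)-s['tcp_pos'])@N/30).round(2))
    return s
E
python3 -c "
from h import *
go((540,266,330),-0.06)"
```

```text
t 1.15 pos [ 301.5 -237.5  334.1] alpha -0.059 tilt 0.002 F [-0.  -0.8 -0.9] w 85.4 q [-0.98  0.01  1.48  0.    1.65  0.65]
units (x30mm) in present tool axes [  6.94 -17.23   0.12]
rz units 0.01
in final axes [  6.93 -17.23   0.14]
```

apply_moves --commands '[[[0.5, -1, 0], [0, 0, 0], -1], [[0.5, -1, 0], [0, 0, 0], -1], [[0.5, -1, 0], [0, 0, 0], -1], [[0.5, -1, 0], [0, 0, 0], -1], [[0.4, -1, 0], [0, 0, 0], -1], [[0.4, -1, 0], [0, 0, 0], -1], [[0.4, -1, 0], [0, 0, 0], -1], [[0.4, -1, 0], [0, 0, 0], -1], [[0.4, -1, 0], [0, 0, 0], -1], [[0.4, -1, 0], [0, 0, 0], -1]]'

```text
t: 2.15
tcp_pos: [450.6, 54.4, 333.2]
tcp_rot: [-3.14, 0.093, 0.0]
contact_force: [0.8, -1.1, -0.0]
grip_width: 85.3
```

apply_moves --commands '[[[0.4, -1, 0], [0, 0, 0], -1], [[0.4, -1, 0], [0, 0, 0], -1], [[0.4, -1, 0], [0, 0, 0], -1], [[0.4, -1, 0], [0, 0, 0], -1], [[0.4, -1, 0.2], [0, 0, 0], -1], [[0.2, -1, 0.2], [0, 0, 0], -1], [[0.2, -1, 0.2], [0, 0, 0], -1], [[0.1, -0.23, 0.1], [0, 0, 0], -1], [[0, 0, 0], [0, 0, 0], -1], [[0, 0, 0], [0, 0, 0], -1]]'

```text
t: 3.15
tcp_pos: [538.0, 264.3, 312.5]
tcp_rot: [3.14, -0.094, -0.0]
contact_force: [-0.7, -0.1, 0.4]
grip_width: 85.6
```

```bash
python3 - <<'E'
from h import *
s=go((540,266,330),-0.06)
p,d=robot.capture('wrist');cv2.imwrite('pics/w1.png',p[:,:,::-1]);np.save('pics/w1.npy',d)
np.save('pics/w1T.npy',np.array([s['tcp_pos'],s['tcp_rot']]))
print(tri((341,188.7),(350,239.3)))
T=np.load('pics/w1T.npy')
print(wproj(T,(540.7,266,211)))
E
```

```text
t 3.15 pos [538.  264.3 312.5] alpha -0.060 tilt 0.000 F [-0.7 -0.1  0.4] w 85.6 q [ 0.26  0.43  0.98 -0.    1.73  1.89]
units (x30mm) in present tool axes [ 0.06 -0.06 -0.58]
rz units 0.0
in final axes [ 0.06 -0.06 -0.58]
[577.90488449 -63.20261415 303.0495875 ]
(np.float64(318.59065842976304), np.float64(232.7740606993781))
```

View pics/w1.png

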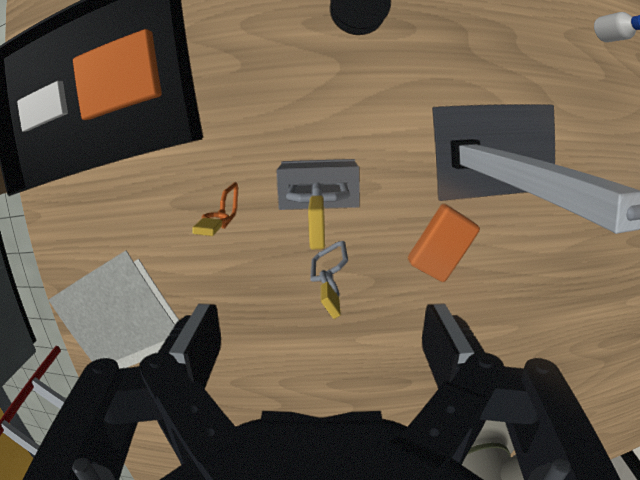

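```bash
python3 - <<'E'
from h import *
crop('pics/w1.png','pics/w1c.png',260,140,380,270,5)
T=np.load('pics/w1T.npy');d=np.load('pics/w1.npy')
im=cv2.imread('pics/w1.png');hsv=cv2.cvtColor(im,cv2.COLOR_BGR2HSV);m=cv2.inRange(hsv,(20,120,80),(35,255,255))
m[:190]=0;m[255:]=0;m[:,:300]=0;m[:,335:]=0
v,u=np.where(m>0);P=wbp(T,d[v,u],u,v)
print(P.min(0),P.max(0),len(P))
for z in range(160,220,6):
    q=P[(P[:,2]>z)&(P[:,2]<=z+6)]
    if len(q): print(z,len(q),q.min(0).round(1),q.max(0).round(1))
q=P[P[:,2]>206];print('top',rect(q),np.median(q,0))
E
```

```text
[450.18098219 259.46358072  -0.69553877] [619.25300492 284.87623924 455.00354244] 813
160 6 [556.4 263.4 162.8] [556.9 269.8 166. ]
166 15 [556.4 263.4 166.1] [557.1 271.4 171.5]
172 21 [556.5 262.6 172.3] [557.2 271.9 177.8]
178 19 [556.7 262.6 178.1] [557.4 271.8 183.9]
184 24 [556.7 262.6 184.1] [557.6 272.2 189.8]
190 21 [556.8 262.6 190.5] [557.7 272.1 195.8]
196 37 [555.8 262.6 196.1] [557.8 272.7 202. ]
202 453 [527. 262. 202.] [557.9 273.6 208. ]
208 208 [528.  262.1 208. ] [556.5 272.8 209.7]
top ((573.2636108398438, 266.6035461425781), 11.127415657043457, 92.41315460205078, 88.041015625) [543.02983057 267.64259255 207.71804789]
```

View pics/w1c.png

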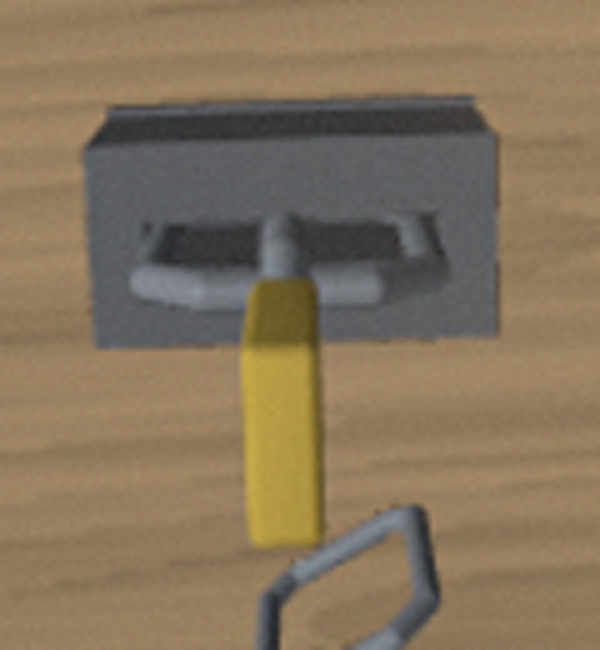

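The flag I want is the yellow one at wrist (316,240), standing in the cradle. Its top spans x 527..558 and y 262..273 at z 208, so I'll go straight down on it.

apply_moves --commands '[[[0.14, -0.11, 0.5], [0, 0, -0.2], -1], [[0, 0, 0.8], [0, 0, 0], -1], [[0, 0, 0.8], [0, 0, 0], -1], [[0, 0, 0.8], [0, 0, 0], -1], [[0, 0, 0.8], [0, 0, 0], -1], [[0, 0, 0.7], [0, 0, 0], -1], [[0, 0, 0.35], [0, 0, 0], -1], [[0, 0, 0], [0, 0, 0], -1], [[0, 0, 0], [0, 0, 0], 1], [[0, 0, 0], [0, 0, 0], 1]]'

```text
t: 4.2
tcp_pos: [542.9, 268.1, 171.2]
tcp_rot: [-3.14, 0.062, -0.004]
contact_force: [0.7, -0.3, 0.9]
grip_width: 59.0
```

apply_moves --commands '[[[0, 0, 0], [0, 0, 0], 1], [[0, 0, 0], [0, 0, 0], 1], [[0, 0, 0], [0, 0, 0], 1], [[0, 0, 0], [0, 0, 0], 1], [[0, 0, 0], [0, 0, 0], 1], [[0, 0, 0], [0, 0, 0], 1], [[0, 0, 0], [0, 0, 0], 1], [[0, 0, 0], [0, 0, 0], 1], [[0, 0, 0], [0, 0, 0], 1], [[0, 0, 0], [0, 0, 0], 1]]'

```text
t: 5.2
tcp_pos: [542.5, 268.0, 170.1]
tcp_rot: [3.141, -0.062, 0.001]
contact_force: [-0.1, -1.9, 5.4]
grip_width: 10.3
```

```bash
python3 - <<'E'
from h import *
s=go()
for n in ('wrist','side'):
    p,d=robot.capture(n);cv2.imwrite(f'pics/{n}2.png',p[:,:,::-1]);np.save(f'pics/{n}2.npy',d)
crop('pics/side2.png','pics/side2c.png',180,260,300,420,4)
E
```

```text
t 5.20 pos [542.5 268.  170.1] alpha -0.039 tilt 0.001 F [-0.1 -1.9  5.4] w 10.3 q [ 0.26  0.52  1.24 -0.    1.38  1.87]
```

View pics/wrist2.png

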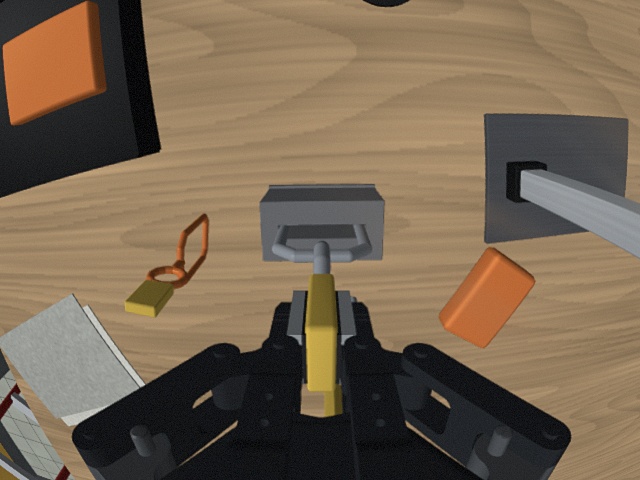

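View pics/side2c.png

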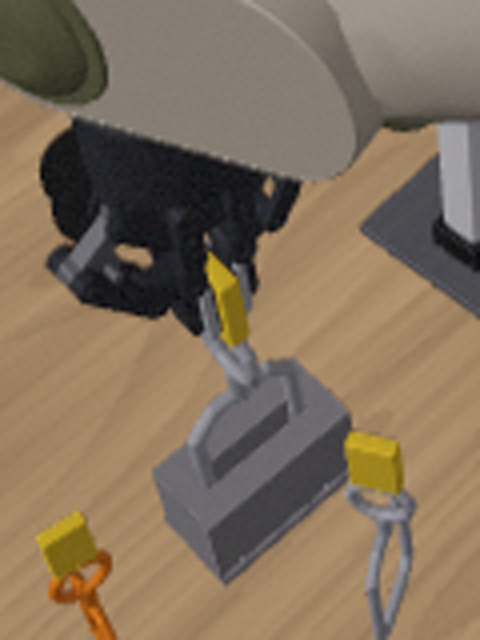

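apply_moves --commands '[[[0, 0, -0.3], [0, 0, 0], 1], [[0, 0, -0.5], [0, 0, 0], 1], [[0, 0, -0.6], [0, 0, 0], 1], [[0, 0, -0.7], [0, 0, 0], 1], [[0, 0, -0.7], [0, 0, 0], 1], [[0, 0, -0.7], [0, 0, 0], 1], [[0, 0, -0.7], [0, 0, 0], 1], [[-0.3, 0.3, -0.6], [0, 0, 0], 1], [[-0.4, 0.6, -0.4], [0, 0, 0], 1], [[-0.5, 0.9, 0], [0, 0, 0], 1]]'

```text
t: 6.3
tcp_pos: [504.3, 216.0, 327.2]
tcp_rot: [-3.139, 0.059, -0.004]
contact_force: [0.2, -0.3, -1.3]
grip_width: 10.1
```

```bash
python3 - <<'E'
from h import *
s=go((490,100,327),0.056)
p,d=robot.capture('side');cv2.imwrite('pics/side3.png',p[:,:,::-1]);np.save('pics/side3.npy',d)
crop('pics/side3.png','pics/side3c.png',180,180,380,380,3)
E
```

```text
t 6.30 pos [504.3 216.  327.2] alpha -0.037 tilt 0.003 F [ 0.2 -0.3 -1.3] w 10.1 q [0.19 0.33 1.1  0.   1.71 1.8 ]
units (x30mm) in present tool axes [-0.33  3.88  0.  ]
rz units -0.93
in final axes [-0.69  3.84  0.01]
```

View pics/side3c.png

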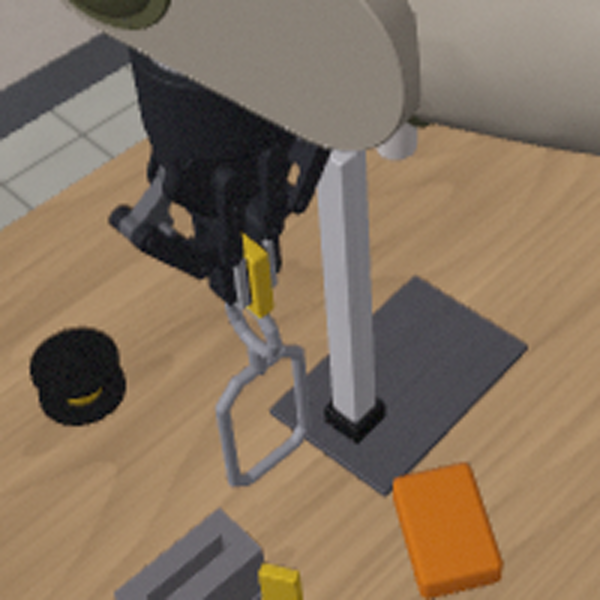

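apply_moves --commands '[[[-0.08, 0.9, 0], [0, 0, -0.31], 1], [[-0.08, 1, 0], [0, 0, -0.31], 1], [[-0.08, 1, 0], [0, 0, -0.31], 1], [[-0.08, 1, 0], [0, 0, 0], 1], [[-0.08, 1, 0], [0, 0, 0], 1], [[-0.08, 1, 0], [0, 0, 0], 1], [[-0.08, 1, 0], [0, 0, 0], 1], [[-0.08, 1, 0], [0, 0, 0], 1], [[-0.08, 1, 0], [0, 0, 0], 1], [[-0.04, 1, 0], [0, 0, 0], 1]]'

```text
t: 7.35
tcp_pos: [492.0, -82.7, 326.0]
tcp_rot: [-3.14, -0.085, -0.0]
contact_force: [1.4, 0.0, -1.4]
grip_width: 10.2
```

apply_moves --commands '[[[0, 0.8, 0], [0, 0, 0], 1], [[0, 0.4, 0], [0, 0, 0], 1], [[0, 0, 0], [0, 0, 0], 1], [[0.4, 0, 0], [0, 0, 0], 1], [[0.6, 0, 0], [0, 0, 0], 1], [[0.4, 0, 0], [0, 0, 0], 1], [[0, 0, 0], [0, 0, 0], 1], [[0, 0, 0], [0, 0, 0], 1], [[0, 0, 0], [0, 0, 0], 1], [[0, 0, 0], [0, 0, 0], 1]]'

```text
t: 8.35
tcp_pos: [535.7, -115.3, 326.1]
tcp_rot: [3.14, 0.085, 0.0]
contact_force: [-0.0, -0.5, -0.8]
grip_width: 10.0
```

```bash
python3 - <<'E'
from h import *
s=go((578,-115,327),0.056)
for n in ('wrist','side','top'):
    p,d=robot.capture(n);cv2.imwrite(f'pics/{n}4.png',p[:,:,::-1]);np.save(f'pics/{n}4.npy',d)
np.save('pics/w4T.npy',np.array([s['tcp_pos'],s['tcp_rot']]))
crop('pics/side4.png','pics/side4c.png',260,120,420,270,5)
crop('pics/top4.png','pics/top4c.png',265,200,415,300,5)
E
```

```text
t 8.35 pos [ 535.7 -115.3  326.1] alpha 0.054 tilt 0.000 F [-0.  -0.5 -0.8] w 10.0 q [-0.43  0.33  1.11  0.    1.71  1.09]
units (x30mm) in present tool axes [ 1.41  0.07 -0.03]
rz units -0.02
in final axes [ 1.41  0.07 -0.03]
```

View pics/side4c.png

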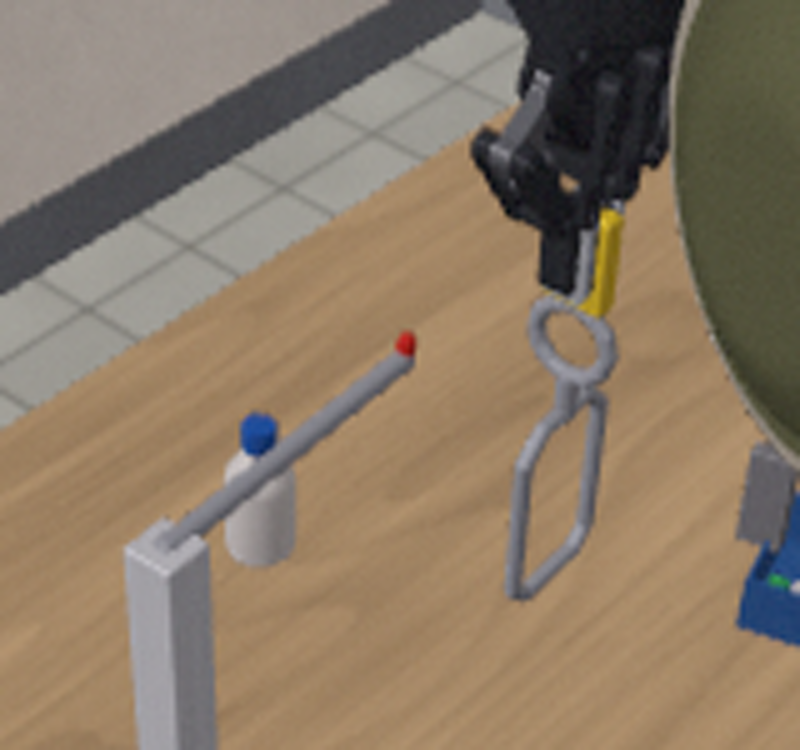

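View pics/wrist4.png

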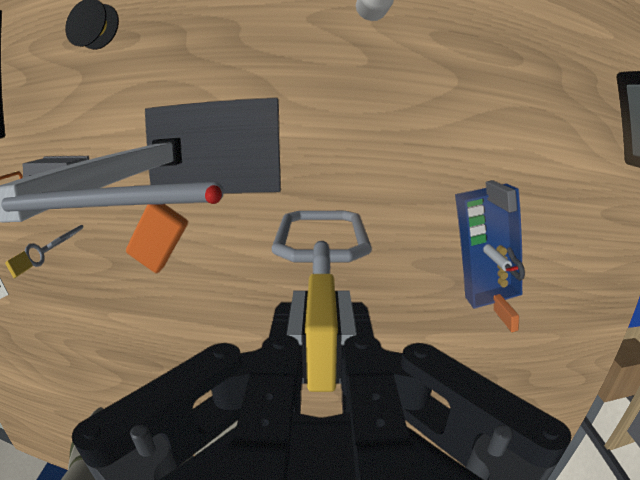

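```bash
python3 - <<'E'
from h import *
d=np.load('pics/side4.npy');T=np.load('pics/w4T.npy');w=np.load('pics/wrist4.npy')
v,u=np.mgrid[175:202,360:388];v=v.ravel();u=u.ravel();P=bp('side',d[v,u],u,v)
Q=P[(abs(P[:,1]+115)<14)&(P[:,2]>240)&(P[:,2]<345)]
r=Q[(Q[:,2]<328)]
print(len(Q),Q.min(0).round(1),Q.max(0).round(1))
# fit circle in x-z to ring
q=Q[(Q[:,2]>276)&(Q[:,2]<322)]
from scipy.optimize import least_squares
f=least_squares(lambda p:np.hypot(q[:,0]-p[0],q[:,2]-p[1])-17,[536,298],loss='soft_l1');print('ring x,z',f.x,'y med',np.median(q[:,1]))
# wrist arm
v,u=np.mgrid[175:222,10:225];v=v.ravel();u=u.ravel();P=wbp(T,w[v,u],u,v)
A=P[(P[:,2]>290)&(P[:,2]<318)]
for a in range(-75,70,15):
    q=A[(A[:,1]>a)&(A[:,1]<a+15)]
    if len(q):print(a,len(q),q.min(0).round(1),q.max(0).round(1),np.median(q,0).round(1))
# side arm now same
v,u=np.mgrid[180:240,285:350];v=v.ravel();u=u.ravel();P=bp('side',d[v,u],u,v)
A=P[(P[:,2]>285)&(P[:,2]<318)]
for a in range(-75,70,15):
    q=A[(A[:,1]>a)&(A[:,1]<a+15)]
    if len(q):print('s',a,len(q),q.min(0).round(1),q.max(0).round(1),np.median(q,0).round(1))
E
```

```text
264 [ 510.6 -127.3  262.5] [ 553.9 -101.1  343.1]
ring x,z [532.03485439 301.17798882] y med -113.14605687854484
-75 288 [576.1 -66.6 294.1] [584.5 -60.  308.8] [581.  -63.5 306. ]
-60 550 [573.6 -59.9 294.9] [584.4 -45.  306.3] [580.2 -51.9 300. ]
-45 541 [573.3 -45.  294.2] [583.6 -30.  302.2] [579.  -37.8 300.1]
-30 484 [572.5 -29.9 295.8] [582.6 -15.  302.4] [578.1 -22.8 300.1]
-15 449 [571.6 -14.9 295.6] [581.9  -0.  302.5] [577.4  -7.7 300.2]
0 389 [5.700e+02 1.000e-01 2.944e+02] [580.8  15.  302.5] [576.5   7.4 300.1]
15 369 [569.5  15.  294.8] [579.9  29.9 302.7] [575.4  21.9 300.2]
30 317 [569.   30.  295.7] [578.9  45.  302.4] [574.6  37.3 300.1]
45 278 [568.   45.  295.8] [578.1  60.  302.5] [573.6  52.2 300.2]
60 479 [559.3  60.  290.1] [583.5  75.  302.5] [572.9  71.8 298.2]
s -75 14 [572.9 -63.7 298.2] [580.7 -60.1 309.6] [575.9 -61.6 306.4]
s -60 31 [570.8 -59.8 296.1] [580.8 -45.4 305.3] [574.5 -53.1 301.2]
s -45 30 [570.1 -45.  296.8] [580.5 -30.  304.1] [574.1 -37.  300.9]
s -30 28 [568.9 -29.5 297.1] [578.2 -16.1 304.2] [572.5 -22.2 301.6]
s -15 31 [569.1 -15.  296.2] [578.9  -0.  304.5] [571.3  -8.4 301. ]
s 0 33 [566.8   0.  296.6] [576.2  14.7 303.9] [571.4   6.8 301.4]
s 15 33 [566.5  15.3 294.7] [576.4  29.9 303.3] [569.1  23.  300.7]
s 30 34 [565.7  30.  294.2] [575.4  44.2 303.7] [568.2  37.7 300.7]
s 45 35 [564.   45.2 295.6] [574.2  59.9 305.2] [567.9  52.3 301.5]
s 60 43 [557.4  60.6 285.5] [580.8  74.8 304.3] [566.7  68.  300.4]
```

apply_moves --commands '[[[0.3, 0.02, -0.03], [0, 0, -0.05], 1], [[0.4, 0.02, -0.03], [0, 0, 0], 1], [[0.4, 0.02, 0], [0, 0, 0], 1], [[0.3, 0.02, 0], [0, 0, 0], 1], [[0.16, 0, 0], [0, 0, 0], 1], [[0, 0, 0], [0, 0, 0], 1], [[0, -0.3, 0], [0, 0, 0], 1], [[0, -0.3, 0], [0, 0, 0], 1], [[0, 0, 0], [0, 0, 0], 1], [[0, 0, 0], [0, 0, 0], 1]]'

```text
t: 9.5
tcp_pos: [581.7, -96.8, 327.9]
tcp_rot: [3.14, 0.093, 0.001]
contact_force: [-0.3, 0.1, -1.1]
grip_width: 10.6
```

```bash
python3 - <<'E'
from h import *
s=go((577,-19,328),0.056)
for n in ('wrist','side'):
    p,d=robot.capture(n);cv2.imwrite(f'pics/{n}5.png',p[:,:,::-1]);np.save(f'pics/{n}5.npy',d)
np.save('pics/w5T.npy',np.array([s['tcp_pos'],s['tcp_rot']]))
crop('pics/side5.png','pics/side5c.png',310,140,410,240,7)
d=np.load('pics/side5.npy')
v,u=np.mgrid[170:205,345:375];v=v.ravel();u=u.ravel();P=bp('side',d[v,u],u,v)
q=P[(abs(P[:,1]-s['tcp_pos'][1])<14)&(P[:,2]>276)&(P[:,2]<322)]
from scipy.optimize import least_squares
f=least_squares(lambda p:np.hypot(q[:,0]-p[0],q[:,2]-p[1])-17,[578,300],loss='soft_l1');print('ring x,z',f.x,'y med',np.median(q[:,1]),len(q))
E
```

```text
t 9.50 pos [581.7 -96.8 327.9] alpha 0.059 tilt 0.000 F [-0.3  0.1 -1.1] w 10.6 q [-0.37  0.41  0.98 -0.    1.75  1.15]
units (x30mm) in present tool axes [-0.  -2.6 -0. ]
rz units 0.03
in final axes [-0.01 -2.6  -0.  ]
ring x,z [577.06908395 302.48543144] y med -95.08933368089465 147
```

View pics/side5c.png

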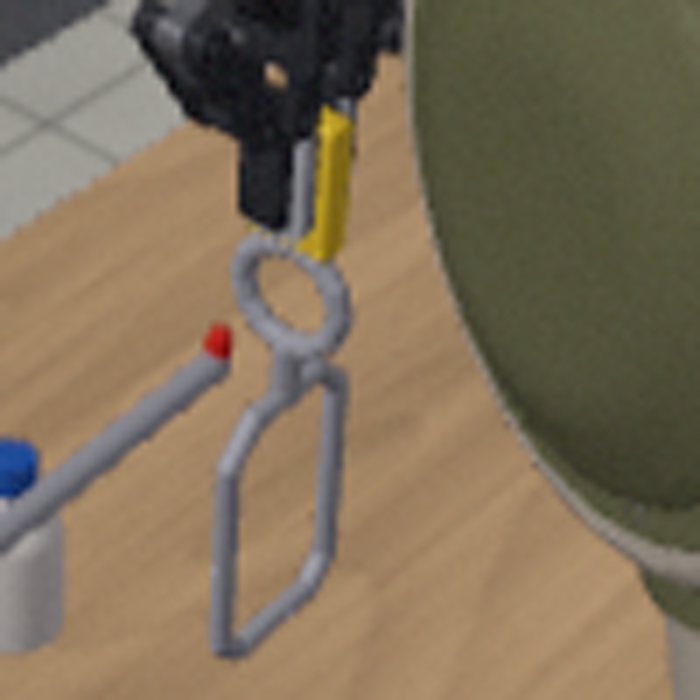

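View pics/wrist5.png

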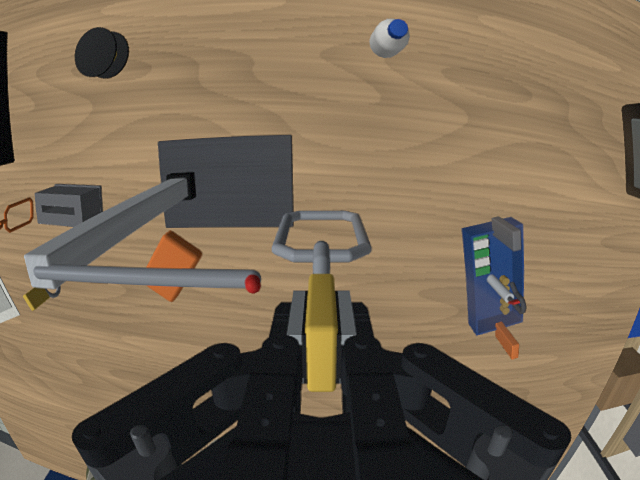

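apply_moves --commands '[[[0, -0.2, 0], [0, 0, 0], 1], [[0, -0.2, 0], [0, 0, 0], 1], [[0, -0.2, 0], [0, 0, 0], 1], [[0, -0.2, 0], [0, 0, 0], 1], [[0, -0.2, 0], [0, 0, 0], 1], [[0, -0.2, 0], [0, 0, 0], 1], [[0, -0.2, 0], [0, 0, 0], 1], [[0, -0.1, 0], [0, 0, 0], 1], [[0, 0, 0], [0, 0, 0], 1], [[0, 0, 0], [0, 0, 0], 1]]'

```text
t: 10.6
tcp_pos: [579.3, -52.4, 327.6]
tcp_rot: [3.14, 0.092, 0.0]
contact_force: [0.2, 0.6, -2.5]
grip_width: 10.2
```

```bash
python3 - <<'E'
from h import *
s=go((577,-19,328),0.056)
for n in ('side',):
    p,d=robot.capture(n);cv2.imwrite(f'pics/{n}6.png',p[:,:,::-1])
crop('pics/side6.png','pics/side6c.png',290,140,390,240,7)
E
```

```text
t 10.60 pos [579.3 -52.4 327.6] alpha 0.059 tilt 0.000 F [ 0.2  0.6 -2.5] w 10.2 q [-0.29  0.39  1.   -0.    1.74  1.22]
units (x30mm) in present tool axes [-0.01 -1.12 -0.01]
rz units 0.03
in final axes [-0.01 -1.12 -0.01]
```

View pics/side6c.png

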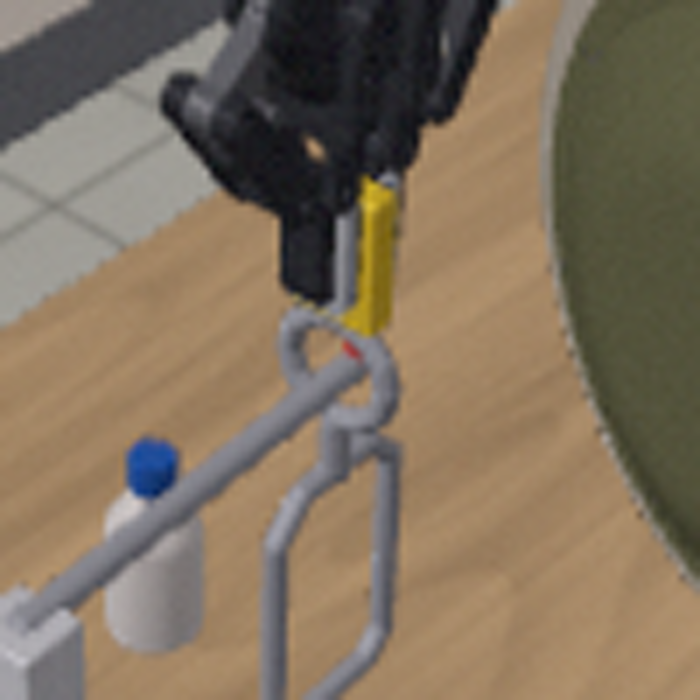

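apply_moves --commands '[[[0, -0.2, 0], [0, 0, 0], 1], [[0, -0.2, 0], [0, 0, 0], 1], [[0, -0.2, 0], [0, 0, 0], 1], [[0, -0.2, 0], [0, 0, 0], 1], [[0, -0.2, 0], [0, 0, 0], 1], [[0, -0.1, 0], [0, 0, 0], 1], [[0, 0, 0.1], [0, 0, 0], 1], [[0, 0, 0.1], [0, 0, 0], 1], [[0, 0, 0.08], [0, 0, 0], 1], [[0, 0, 0], [0, 0, 0], 1]]'

```text
t: 11.65
tcp_pos: [577.2, -19.6, 318.7]
tcp_rot: [-3.14, -0.092, 0.002]
contact_force: [0.3, 0.4, -1.5]
grip_width: 10.4
```

```bash
python3 - <<'E'
from h import *
s=go((577,-19,328),0.056)
E
```

```text
t 11.65 pos [577.2 -19.6 318.7] alpha 0.058 tilt 0.001 F [ 0.3  0.4 -1.5] w 10.4 q [-0.24  0.39  1.04 -0.    1.72  1.27]
units (x30mm) in present tool axes [-0.01 -0.02 -0.31]
rz units 0.02
in final axes [-0.01 -0.02 -0.31]
```

apply_moves --commands '[[[0, 0, 0.03], [0, 0, 0], 1], [[0, 0, 0], [0, 0, 0], 1], [[0, 0, 0], [0, 0, 0], 1], [[0, 0, 0], [0, 0, 0], 1], [[0, 0, 0], [0, 0, 0], 1], [[0, 0, 0], [0, 0, 0], 1], [[0, 0, 0], [0, 0, 0], 1], [[0, 0, 0], [0, 0, 0], 1], [[0, 0, 0], [0, 0, 0], 1], [[0, 0, 0], [0, 0, 0], 1]]'

```text
t: 12.65
tcp_pos: [577.3, -19.4, 318.3]
tcp_rot: [-3.14, -0.092, -0.0]
contact_force: [-0.6, 0.1, -1.4]
grip_width: 10.3
```

```bash
python3 - <<'E'
from h import *
s=go((577,-19,328),0.056)
p,d=robot.capture('side');cv2.imwrite('pics/side7.png',p[:,:,::-1])
crop('pics/side7.png','pics/side7c.png',270,140,370,240,7)
E
```

```text
t 12.65 pos [577.3 -19.4 318.3] alpha 0.059 tilt 0.000 F [-0.6  0.1 -1.4] w 10.3 q [-0.24  0.39  1.04  0.    1.72  1.27]
units (x30mm) in present tool axes [-0.01 -0.01 -0.32]
rz units 0.03
in final axes [-0.01 -0.01 -0.32]
```

View pics/side7c.png

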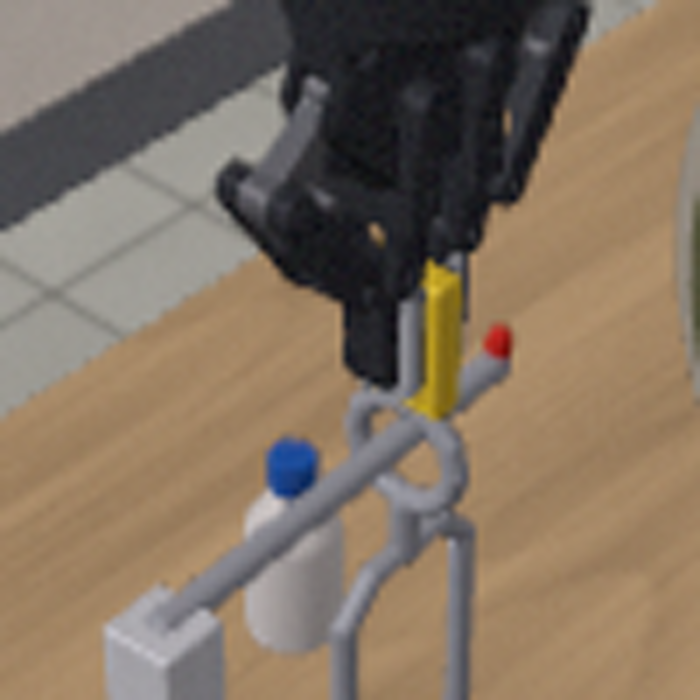

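apply_moves --commands '[[[0, 0, 0.03], [0, 0, 0], 1], [[0, 0, 0.03], [0, 0, 0], 1], [[0, 0, 0], [0, 0, 0], 1], [[0, 0, 0], [0, 0, 0], 1], [[0, 0, 0], [0, 0, 0], 1], [[0, 0, 0], [0, 0, 0], 1], [[0, 0, 0], [0, 0, 0], 1], [[0, 0, 0], [0, 0, 0], 1], [[0, 0, 0], [0, 0, 0], 1], [[0, 0, 0], [0, 0, 0], 1]]'

```text
t: 13.7
tcp_pos: [577.3, -19.4, 316.5]
tcp_rot: [-3.14, -0.092, -0.0]
contact_force: [0.0, -0.7, -1.1]
grip_width: 10.7
```

apply_moves --commands '[[[0, 0, 0.03], [0, 0, 0], 1], [[0, 0, 0], [0, 0, 0], 1], [[0, 0, 0], [0, 0, 0], 1], [[0, 0, 0.02], [0, 0, 0], 1], [[0, 0, 0], [0, 0, 0], 1], [[0, 0, 0], [0, 0, 0], 1], [[0, 0, 0], [0, 0, 0], 1], [[0, 0, 0], [0, 0, 0], 1], [[0, 0, 0], [0, 0, 0], 1], [[0, 0, 0], [0, 0, 0], 1]]'

```text
t: 14.7
tcp_pos: [577.4, -19.4, 315.2]
tcp_rot: [3.14, 0.092, 0.001]
contact_force: [0.0, 0.3, 3.1]
grip_width: 10.4
```

apply_moves --commands '[[[0, 0, 0], [0, 0, 0], 0.3], [[0, 0, 0], [0, 0, 0], 0.3], [[0, 0, 0], [0, 0, 0], 0.3], [[0, 0, 0], [0, 0, 0], 0.3], [[0, 0, 0], [0, 0, 0], 0.3], [[0, 0, -0.1], [0, 0, 0], 0.3], [[0, 0, -0.3], [0, 0, 0], 0.3], [[0, 0, -0.6], [0, 0, 0], 0.3], [[0, 0, -0.8], [0, 0, 0], 0.3], [[0, 0, -0.8], [0, 0, 0], 0.3]]'

```text
t: 15.7
tcp_pos: [577.2, -19.4, 394.7]
tcp_rot: [3.14, 0.092, 0.001]
contact_force: [-0.2, 0.4, -0.3]
grip_width: 29.9
```

```bash
python3 - <<'E'
from h import *
s=go()
for n in ('side','wrist'):
    p,d=robot.capture(n);cv2.imwrite(f'pics/{n}8.png',p[:,:,::-1]);np.save(f'pics/{n}8.npy',d)
np.save('pics/w8T.npy',np.array([s['tcp_pos'],s['tcp_rot']]))
crop('pics/side8.png','pics/side8c.png',250,130,400,290,4)
E
```

```text
t 15.70 pos [577.2 -19.4 394.7] alpha 0.059 tilt 0.001 F [-0.2  0.4 -0.3] w 29.9 q [-0.24  0.38  0.84 -0.    1.92  1.27]
```

View pics/side8c.png

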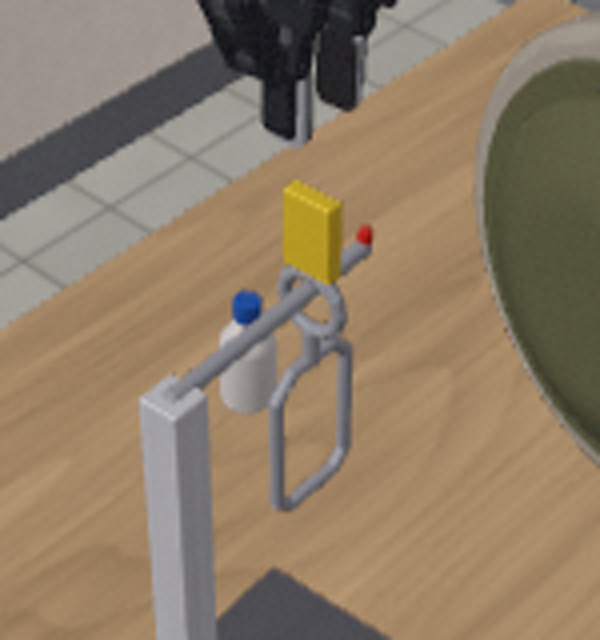

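View pics/wrist8.png

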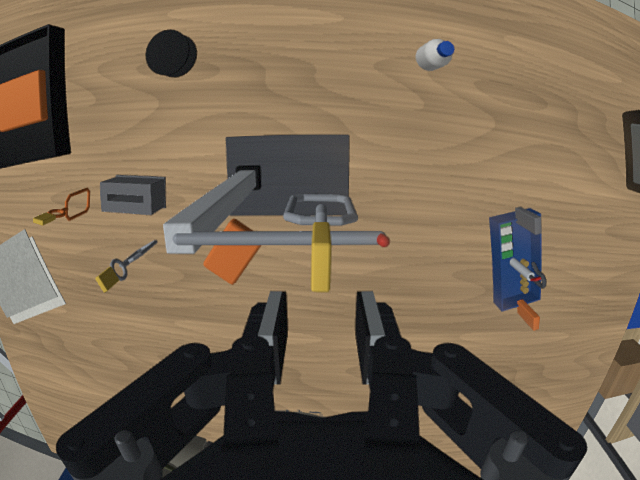

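```bash
python3 - <<'E'
from h import *
d=np.load('pics/top0.npy');im=cv2.imread('pics/top0.png')
v,u=np.mgrid[265:355,425:485];v=v.ravel();u=u.ravel();P=bp('top',d[v,u],u,v)
tall=P[P[:,2]>75]
for nm,k in (('grey',tall[:,0]>500),('mid',(tall[:,0]<500)&(tall[:,0]>410)),('orange',tall[:,0]<=410)):
    q=tall[k]
    if len(q): print(nm,len(q),rect(q),np.median(q,0).round(1),q[:,2].max())
fl=P[(P[:,2]>28)&(P[:,2]<44)];print('rim',rect(fl))
fl=P[(P[:,2]>3)&(P[:,2]<50)];print('body',rect(fl))
# wrist8
T=np.load('pics/w8T.npy');w=np.load('pics/wrist8.npy')
v,u=np.mgrid[200:335,480:560];v=v.ravel();u=u.ravel();P=wbp(T,w[v,u],u,v)
tall=P[(P[:,2]>84)&(P[:,2]<180)]
for nm,k in (('grey',tall[:,0]>500),('mid',(tall[:,0]<500)&(tall[:,0]>410)),('orange',tall[:,0]<=410)):
    q=tall[k]
    if len(q): print('w',nm,len(q),rect(q),np.median(q,0).round(1),q[:,2].max(),q.min(0),q.max(0))
d=np.load('pics/side0.npy')
v,u=np.mgrid[200:270,400:490];v=v.ravel();u=u.ravel();P=bp('side',d[v,u],u,v)
tall=P[(P[:,2]>75)&(P[:,2]<180)&(P[:,0]<600)]
for nm,k in (('grey',tall[:,0]>500),('mid',(tall[:,0]<500)&(tall[:,0]>410)),('orange',tall[:,0]<=410)):
    q=tall[k]
    if len(q): print('s',nm,len(q),rect(q),np.median(q,0).round(1),q[:,2].max())
crop('pics/wrist8.png','pics/w8c.png',470,190,570,340,5)
crop('pics/top0.png','pics/t_tray.png',420,260,490,355,7)
E
```

```text
grey 65 ((543.4558715820312, -332.7864990234375), 25.404861450195312, 13.305754661560059, 15.932245254516602) [ 542.9 -331.    92.5] 100.66364422486055
mid 63 ((466.2174987792969, -353.2264099121094), 31.72848892211914, 10.841805458068848, 19.100460052490234) [ 462.3 -354.8   98.3] 117.78172567057273
orange 97 ((369.8481140136719, -208.07070922851562), 24.402406692504883, 359.5865173339844, 3.9692869186401367) [ 377.2 -375.3   94.1] 1343.3992039370873
rim ((463.8245849609375, -356.57879638671875), 189.80665588378906, 81.89871978759766, 16.029470443725586)
body ((471.0283203125, -365.2376403808594), 240.91397094726562, 160.81195068359375, 1.944717288017273)
w grey 136 ((543.9066162109375, -330.6612243652344), 25.092527389526367, 12.547455787658691, 13.369035720825195) [ 544.2 -329.7   88.2] 90.00093114864569 [ 530.6759692  -338.6694873    84.05383899] [ 556.40444091 -322.50084588   90.00093115]
w mid 145 ((462.6780090332031, -352.8970642089844), 24.464914321899414, 11.640419006347656, 23.685964584350586) [ 463.3 -352.9   99.7] 109.72593810227164 [ 450.51595589 -359.35840734   84.18092851] [ 475.12721676 -347.65719855  109.7259381 ]
w orange 97 ((381.8296813964844, -377.634765625), 26.702468872070312, 12.05842399597168, 15.12520694732666) [ 383.1 -375.9   88.6] 90.9192454845807 [ 368.77072563 -386.00952083   84.08558329] [ 395.15338008 -369.62229786   90.91924548]
s grey 84 ((542.709228515625, -331.5370788574219), 24.969493865966797, 17.37933349609375, 10.802107810974121) [ 541.8 -328.8   88.7] 98.09853523207636
s mid 94 ((465.255126953125, -355.3054504394531), 31.044109344482422, 13.280110359191895, 5.51468563079834) [ 460.3 -353.8   95.8] 115.22593363806783
s orange 96 ((381.3861389160156, -377.76025390625), 25.571786880493164, 13.82970905303955, 11.622963905334473) [ 381.5 -375.2   89.4] 97.45627965202372
```

View pics/w8c.png

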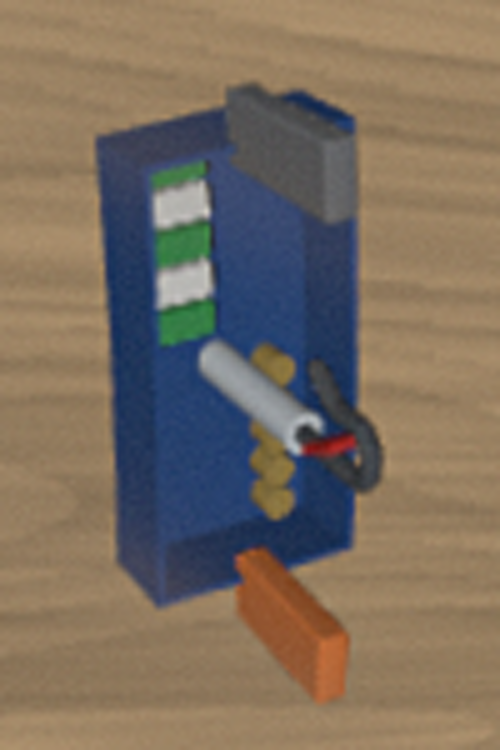

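View pics/t_tray.png

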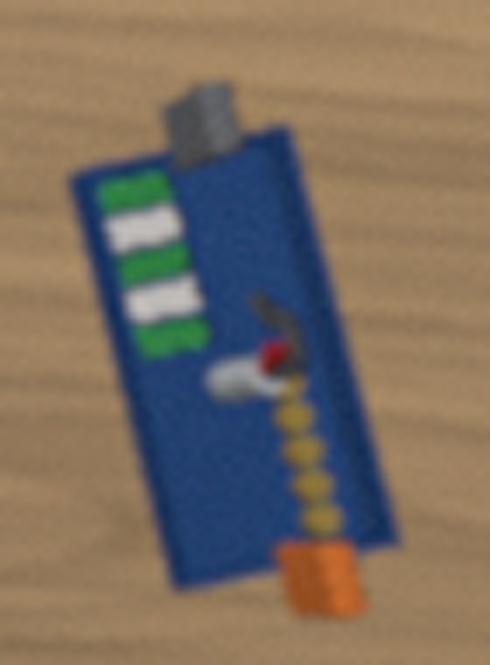

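apply_moves --commands '[[[0, 0, 0], [0, 0, -1], -1], [[0, 0, 0], [0, 0, -1], -1], [[0, 0, 0], [0, 0, -1], -1], [[0, 0, 0], [0, 0, -1], -1], [[0, 0, 0], [0, 0, -1], -1], [[0, 0, 0], [0, 0, -1], -1], [[0, 0, 0], [0, 0, -1], -1], [[0, 0, 0], [0, 0, -1], -1], [[0, 0, 0], [0, 0, -1], -1], [[0, 0, 0], [0, 0, -1], -1]]'

```text
t: 16.8
tcp_pos: [577.2, -19.4, 392.7]
tcp_rot: [-2.708, -1.592, 0.001]
contact_force: [-0.7, -0.4, 0.6]
grip_width: 85.2
```

apply_moves --commands '[[[0, 0, 0], [0, 0, -1], -1], [[0, 0, 0], [0, 0, -1], -1], [[0, 0, 0], [0, 0, -1], -1], [[0, 0, 0], [0, 0, -1], -1], [[0, 0, 0], [0, 0, -1], -1], [[0, 0, 0], [0, 0, -1], -1], [[0, 0, 0], [0, 0, -1], -1], [[0, 0, 0], [0, 0, -1], -1], [[0, 0, 0], [0, 0, -1], -1], [[0, 0, 0], [0, 0, -1], -1]]'

```text
t: 17.8
tcp_pos: [577.2, -19.4, 392.7]
tcp_rot: [-1.613, -2.695, 0.0]
contact_force: [0.5, 0.3, 0.5]
grip_width: 85.6
```

apply_moves --commands '[[[0, 0, 0], [0, 0, -1], -1], [[0, 0, 0], [0, 0, -1], -1], [[0, 0, 0], [0, 0, -1], -1], [[0, 0, 0], [0, 0, -1], -1], [[0, 0, 0], [0, 0, -1], -1], [[0, 0, 0], [0, 0, -1], -1], [[0, 0, 0], [0, 0, -1], -1], [[0, 0, 0], [0, 0, -1], -1], [[0, 0, 0], [0, 0, -1], -1], [[0, 0, 0], [0, 0, -1], -1]]'

```text
t: 18.8
tcp_pos: [577.2, -19.4, 392.7]
tcp_rot: [-0.124, -3.139, -0.0]
contact_force: [-0.7, -0.5, -0.0]
grip_width: 85.1
```

```bash
python3 - <<'E'
from h import *
go((382,-377.7,160),-3.141593+0.245)
d=np.load('pics/side0.npy')
v,u=np.mgrid[208:232,430:460];v=v.ravel();u=u.ravel();P=bp('side',d[v,u],u,v)
k=P[:,2]>60
q=P[k];o=np.argsort(-q[:,2])[:25]
c,s=np.cos(.28),np.sin(.28);m=np.array([463,-354,0])
for i in o: print(u[k][i],v[k][i],q[i].round(1),((q[i]-m)[:2]@np.array([[c,-s],[s,c]])).round(1))
E
```

```text
t 18.80 pos [577.2 -19.4 392.7] alpha 3.063 tilt 0.001 F [-0.7 -0.5 -0. ] w 85.1 q [-0.24  0.38  0.84  0.    1.92 -1.73]
units (x30mm) in present tool axes [  5.54 -12.42   7.76]
rz units 59.6
in final axes [  9.21 -10.01   7.76]
449 218 [119.9 494.4 872. ] [-95.3 910.2]
438 230 [119.9 494.4 872. ] [-95.3 910.2]
450 215 [ 456.  -355.2  115.2] [-7.1  0.8]
447 214 [ 463.6 -353.4  115.2] [0.7 0.4]
448 214 [ 461.9 -355.6  114.8] [-1.5 -1.2]
448 215 [ 460.1 -352.8  114.3] [-2.5  1.9]
445 214 [ 467.9 -351.4  113.9] [5.4 1.2]
446 214 [ 466.1 -353.3  113.7] [ 3.2 -0.2]
446 213 [ 468.2 -356.7  113.6] [ 4.2 -4.1]
444 214 [ 470.1 -350.5  113.1] [7.8 1.4]
450 216 [ 455.1 -354.8  112.6] [-7.8  1.4]
449 215 [ 459.1 -356.7  112.3] [-4.5 -1.5]
449 214 [ 461.3 -360.4  112. ] [-3.4 -5.7]
448 216 [ 459.3 -352.6  111.5] [-3.1  2.4]
451 216 [ 453.9 -358.2  111.1] [-9.9 -1.5]
447 215 [ 463.8 -355.5  110.3] [ 0.3 -1.7]
443 215 [ 471.3 -348.7  110.2] [9.4 2.8]
449 216 [ 458.4 -356.7  109.4] [-5.2 -1.3]
445 215 [ 468.  -353.2  109.3] [ 5.  -0.6]
449 217 [ 456.6 -353.8  109. ] [-6.1  2. ]
446 215 [ 466.3 -355.5  108.7] [ 2.8 -2.4]
450 217 [ 454.9 -356.1  108.5] [-8.4  0.3]
451 217 [ 453.1 -358.   108.3] [-10.6  -1.1]
445 216 [ 466.7 -351.8  107.5] [4.2 1. ]
443 214 [ 474.7 -355.3  107.3] [10.9 -4.4]
```

apply_moves --commands '[[[0, 0, 0], [0, 0, -0.8], -1], [[0, 0, 0], [0, 0, -0.8], -1], [[0, 0, 0], [0, 0, -0.8], -1], [[0.3, -0.4, 0], [0, 0, -0.77], -1], [[0.8, -0.9, 0], [0, 0, 0], -1], [[0.9, -1, 0.2], [0, 0, 0], -1], [[0.9, -1, 0.4], [0, 0, 0], -1], [[0.9, -1, 0.8], [0, 0, 0], -1], [[0.9, -1, 0.9], [0, 0, 0], -1], [[0.9, -1, 0.9], [0, 0, 0], -1]]'

```text
t: 19.8
tcp_pos: [455.5, -242.8, 296.0]
tcp_rot: [-0.367, 3.12, -0.0]
contact_force: [0.6, -0.5, -0.9]
grip_width: 85.6
```

```bash
python3 - <<'E'
from h import *
go((382,-377.7,160),-3.141593+0.24)
E
```

```text
t 19.80 pos [ 455.5 -242.8  296. ] alpha -2.907 tilt 0.000 F [ 0.6 -0.5 -0.9] w 85.6 q [-0.72  0.28  1.26  0.    1.6  -2.52]
units (x30mm) in present tool axes [ 3.43 -3.8   4.53]
rz units -0.06
in final axes [ 3.45 -3.79  4.53]
```

apply_moves --commands '[[[0.6, -0.7, 0.6], [0, 0, 0], -1], [[0.6, -0.7, 0.8], [0, 0, 0], -1], [[0.6, -0.7, 0.8], [0, 0, 0], -1], [[0.6, -0.6, 0.8], [0, 0, 0], -1], [[0.5, -0.6, 0.8], [0, 0, 0], -1], [[0.4, -0.4, 0.5], [0, 0, 0], -1], [[0.13, -0.1, 0.23], [0, 0, 0], -1], [[0, 0, 0], [0, 0, 0], -1], [[0, 0, 0], [0, 0, 0], -1], [[0, 0, 0], [0, 0, 0], -1]]'

```text
t: 20.8
tcp_pos: [383.8, -376.1, 162.1]
tcp_rot: [-0.369, 3.119, -0.002]
contact_force: [-0.4, 0.6, 1.4]
grip_width: 85.3
```

```bash
python3 - <<'E'
from h import *
s=go((382,-377.7,52),-3.141593+0.24)
T=np.array([s['tcp_pos'],s['tcp_rot']]);np.save('pics/w9T.npy',T)
p,w=robot.capture('wrist');cv2.imwrite('pics/w9.png',p[:,:,::-1]);np.save('pics/w9.npy',w)
v,u=np.mgrid[0:300,150:500];v=v.ravel();u=u.ravel();P=wbp(T,w[v,u],u,v);ok=w[v,u]>0
c,sn=np.cos(.28),np.sin(.28);Rz=np.array([[c,-sn],[sn,c]])
tall=P[ok&(P[:,2]>86)&(P[:,2]<135)]
for nm,k in (('grey',tall[:,0]>500),('mid',(tall[:,0]<500)&(tall[:,0]>410)),('orange',tall[:,0]<=410)):
    q=tall[k]
    if len(q): print(nm,len(q),rect(q),np.median(q,0).round(1),q[:,2].max())
q=tall[(tall[:,0]<500)&(tall[:,0]>410)]
l=(q[:,:2]-[463,-354])@Rz
for a in range(-16,22,3):
    k=(l[:,0]>a)&(l[:,0]<=a+3)
    if k.any(): print(a,k.sum(),'zmax',q[k,2].max().round(1),'zmin',q[k,2].min().round(1),'y',np.median(l[k,1]).round(1))
E
```

```text
t 20.80 pos [ 383.8 -376.1  162.1] alpha -2.906 tilt 0.002 F [-0.4  0.6  1.4] w 85.3 q [-1.    0.42  1.45  0.    1.27 -2.8 ]
units (x30mm) in present tool axes [ 0.07 -0.03  3.67]
rz units -0.05
in final axes [ 0.07 -0.04  3.67]
orange 809 ((384.0345153808594, -379.3267822265625), 25.78957176208496, 12.053289413452148, 15.415825843811035) [ 382.7 -379.5   92.7] 95.0044324472543
```

View pics/w9.png

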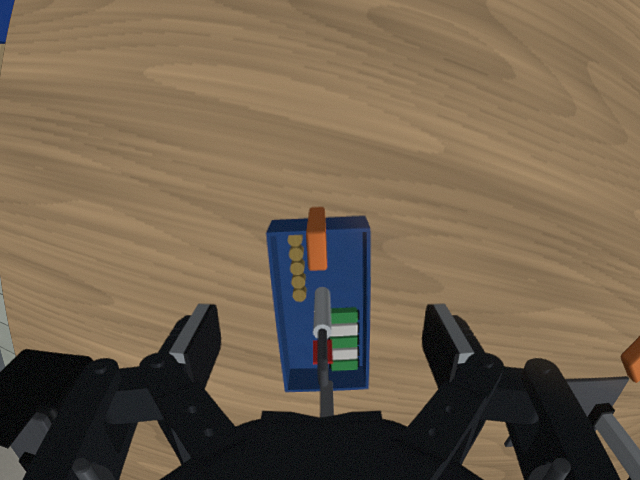

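apply_moves --commands '[[[0.03, -0.09, 0.4], [0, 0, -0.3], -1], [[0, 0, 0.6], [0, 0, 0], -1], [[0, 0, 0.7], [0, 0, 0], -1], [[0, 0, 0.7], [0, 0, 0], -1], [[0, 0, 0.7], [0, 0, 0], -1], [[0, 0, 0.45], [0, 0, 0], -1], [[0, 0, 0.13], [0, 0, 0], -1], [[0, 0, 0], [0, 0, 0], -1], [[0, 0, 0], [0, 0, 0], 1], [[0, 0, 0], [0, 0, 0], 1]]'

```text
t: 21.85
tcp_pos: [383.2, -379.7, 51.6]
tcp_rot: [-0.414, 3.113, -0.002]
contact_force: [0.0, -0.1, 0.2]
grip_width: 59.2
```

apply_moves --commands '[[[0, 0, 0], [0, 0, 0], 1], [[0, 0, 0], [0, 0, 0], 1], [[0, 0, 0], [0, 0, 0], 1], [[0, 0, 0], [0, 0, 0], 1], [[0, 0, 0], [0, 0, 0], 1], [[0, 0, 0], [0, 0, 0], 1], [[0, 0, 0], [0, 0, 0], 1], [[0, 0, 0], [0, 0, 0], 1], [[0, 0, 0], [0, 0, 0], 1], [[0, 0, 0], [0, 0, 0], 1]]'

```text
t: 22.85
tcp_pos: [382.9, -379.5, 51.0]
tcp_rot: [-0.414, 3.114, -0.001]
contact_force: [-0.2, 0.7, 4.7]
grip_width: 11.1
```

```bash
python3 - <<'E'
from h import *
s=go((382,-377.7,52),-3.141593+0.24)
p,w=robot.capture('wrist');cv2.imwrite('pics/w10.png',p[:,:,::-1]);np.save('pics/w10.npy',w)
p,w=robot.capture('side');cv2.imwrite('pics/s10.png',p[:,:,::-1]);np.save('pics/s10.npy',w)
crop('pics/s10.png','pics/s10c.png',390,170,510,280,6)
E
```

```text
t 22.85 pos [ 382.9 -379.5   51. ] alpha -2.878 tilt 0.001 F [-0.2  0.7  4.7] w 11.1 q [-1.    0.56  1.58  0.    1.   -2.84]
units (x30mm) in present tool axes [ 0.01  0.07 -0.03]
rz units 0.24
in final axes [ 0.02  0.07 -0.03]
```

View pics/w10.png

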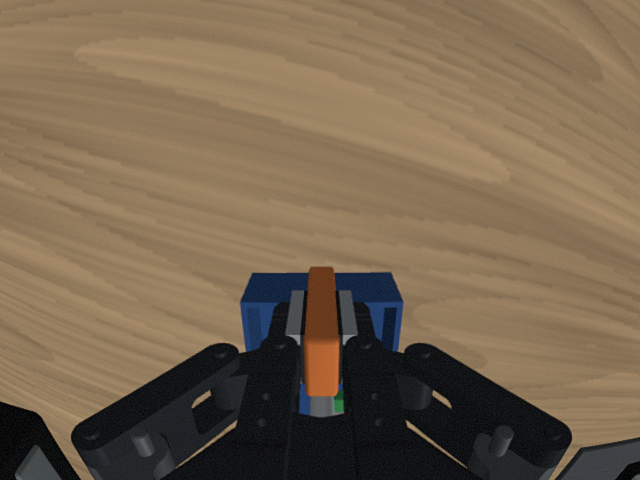

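View pics/s10c.png

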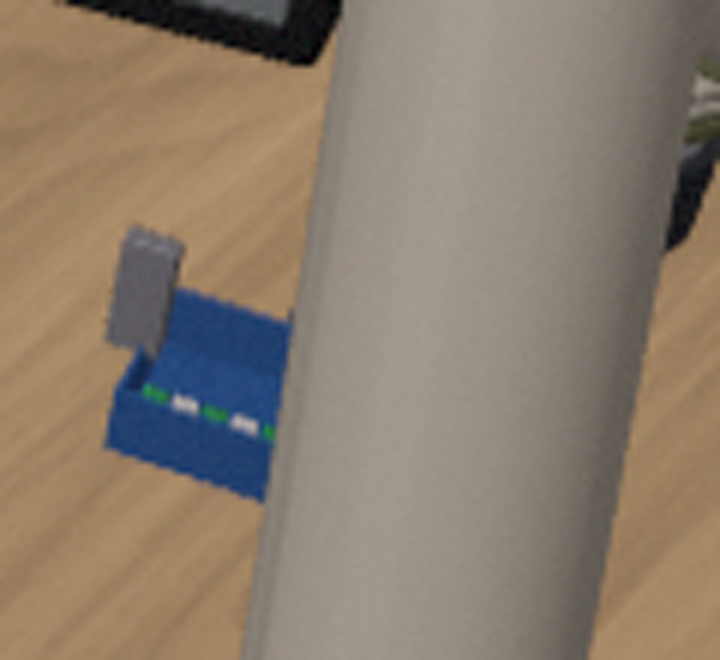

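```bash
python3 - <<'E'
from h import *
for f in ('side8','s10'):
    d=np.load(f'pics/{f}.npy')
    v,u=np.mgrid[180:262,300:345];v=v.ravel();u=u.ravel();P=bp('side',d[v,u],u,v)
    L=P[(abs(P[:,0]-575)<25)&(abs(P[:,1]+19)<45)&(P[:,2]<350)&(P[:,2]>140)]
    b=L[(L[:,2]<170)&(abs(L[:,1]+19)<17)];b=L[(L[:,2]<L[:,2].min()+14)]
    print(f,len(L),'bar',b.min(0).round(1),b.max(0).round(1),np.median(b,0).round(1))
    loop=L[(L[:,2]<245)];c=loop-loop.mean(0)
    print(np.linalg.svd(c,full_matrices=False)[2].round(3),loop.mean(0).round(1),loop.min(0).round(1),loop.max(0).round(1))
    s1=loop[loop[:,1]<-30];s2=loop[loop[:,1]>-8];print('sides',np.median(s1,0).round(1),np.median(s2,0).round(1))
    fl=L[(L[:,2]>320)];print('flag',len(fl),fl.min(0).round(1),fl.max(0).round(1))
E
```

```text
side8 893 bar [567.3 -46.6 155.2] [577.3  11.9 169. ] [571.4 -21.7 160.1]
[[-0.003 -0.387 -0.922]
 [-0.039  0.921 -0.387]
 [-0.999 -0.035  0.018]] [572.  -17.8 194.6] [567.  -49.9 155.2] [580.   13.9 244. ]
sides [572.6 -44.5 195.5] [570.5  10.3 202.3]
flag 174 [558.6 -26.4 320. ] [588.8 -11.5 349.9]
s10 896 bar [567.9 -49.7 154.3] [576.8  10.9 168.1] [571.3 -21.8 160.7]
[[ 0.    -0.39  -0.921]
 [-0.04   0.92  -0.39 ]
 [-0.999 -0.037  0.015]] [572.1 -17.9 194.4] [567.4 -50.4 154.3] [579.   13.4 245. ]
sides [572.8 -44.8 195.3] [570.8  10.2 203.5]
flag 176 [559.2 -26.2 320. ] [588.2 -12.2 349.9]
```

apply_moves --commands '[[[0, 0, -0.2], [0, 0, 0], 1], [[0, 0, -0.4], [0, 0, 0], 1], [[0, 0, -0.4], [0, 0, 0.4], 1], [[0, 0, -0.37], [0, 0, 0.6], 1], [[0, 0.2, 0], [0, 0, 0.6], 1], [[0, 0.4, 0], [0, 0, 0.6], 1], [[0, 0.6, 0], [0, 0, 0], 1], [[0.05, 0.8, 0], [0, 0, 0], 1], [[0.05, 0.9, 0], [0, 0, 0], 1], [[0.05, 0.9, 0], [0, 0, 0], 1]]'

```text
t: 23.95
tcp_pos: [371.6, -264.7, 92.3]
tcp_rot: [0.069, -3.141, -0.0]
contact_force: [0.9, -0.0, -2.6]
grip_width: 11.3
```

```bash
python3 - <<'E'
from h import *
s=go((352.5,-27.5,92),-3.141593+0.04)
p,w=robot.capture('wrist');cv2.imwrite('pics/w11.png',p[:,:,::-1])
p,w=robot.capture('side');cv2.imwrite('pics/s11.png',p[:,:,::-1]);np.save('pics/s11.npy',w)
crop('pics/s11.png','pics/s11c.png',300,150,500,300,4)
E
```

```text
t 23.95 pos [ 371.6 -264.7   92.3] alpha -3.098 tilt 0.000 F [ 0.9 -0.  -2.6] w 11.3 q [-0.88  0.39  1.76 -0.    0.99 -2.49]
units (x30mm) in present tool axes [0.29 7.93 0.01]
rz units 0.04
in final axes [0.32 7.93 0.01]
```

View pics/s11c.png

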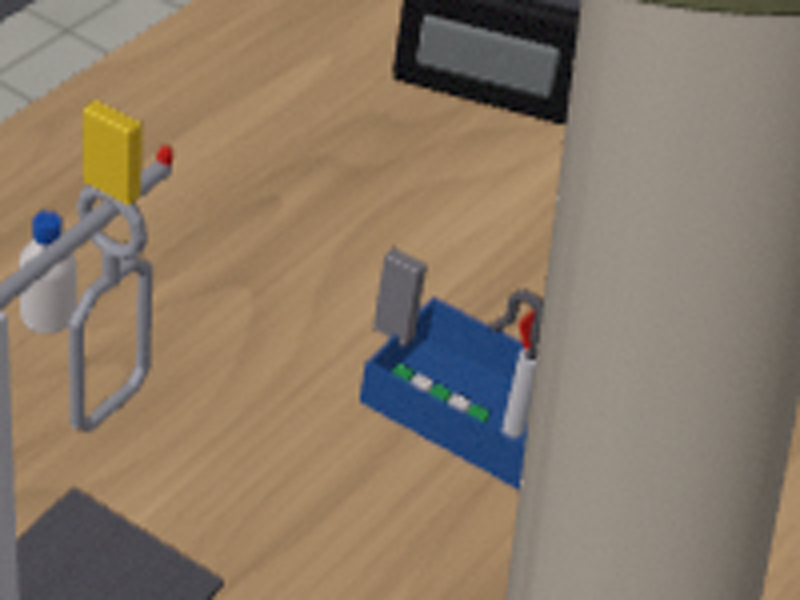

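```bash
python3 - <<'E'
from h import *
crop('pics/s11.png','pics/s11h.png',415,210,445,270,10)
for z in (130,135,140,145): print(z,proj('side',(456.5,-261,z)))
# grip z = 92.3+18.7=111
d=np.load('pics/s11.npy')
v,u=np.mgrid[215:240,420:436];v=v.ravel();u=u.ravel();P=bp('side',d[v,u],u,v);k=(P[:,2]>118)&(P[:,2]<200);q=P[k]
for i in np.argsort(-q[:,2])[:12]: print(u[k][i],v[k][i],q[i].round(1))
E
```

```text
130 [[430.38097948 229.36443136]]
135 [[430.74434355 227.85208426]]
140 [[431.11008179 226.32985566]]
145 [[431.47821757 224.79764837]]
434 224 [ 448.  -254.6  157.3]
432 223 [ 453.5 -254.7  157. ]
433 224 [ 450.1 -253.8  156.5]
432 224 [ 452.1 -252.8  155.9]
430 222 [ 459.4 -255.8  155.7]
430 223 [ 457.7 -253.1  155.4]
431 223 [ 456.  -255.   155.2]
434 225 [ 447.3 -254.4  154.6]
435 225 [ 445.7 -256.3  154.3]
431 224 [ 454.8 -253.5  153.8]
431 222 [ 458.7 -259.6  153.6]
430 224 [ 456.7 -252.4  153.3]
```

View pics/s11h.png

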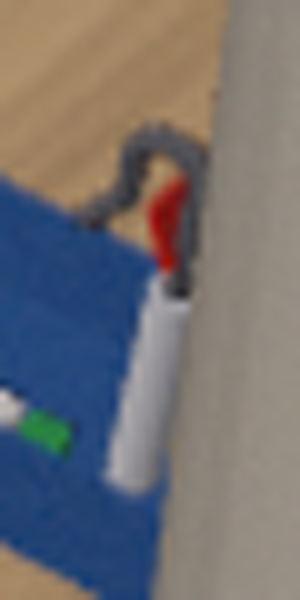

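apply_moves --commands '[[[0.04, 0.8, 0], [0, 0, 0.04], 1], [[0.04, 0.8, 0], [0, 0, 0], 1], [[0.04, 0.9, 0], [0, 0, 0], 1], [[0.04, 0.9, 0], [0, 0, 0], 1], [[0.04, 0.9, 0], [0, 0, 0], 1], [[0.04, 0.9, 0], [0, 0, 0], 1], [[0.04, 0.9, 0], [0, 0, 0], 1], [[0.04, 0.8, 0], [0, 0, 0], 1], [[0, 0.6, 0], [0, 0, 0], 1], [[0, 0.3, 0], [0, 0, 0], 1]]'

```text
t: 25.05
tcp_pos: [352.9, -31.6, 92.2]
tcp_rot: [-0.065, 3.141, -0.0]
contact_force: [0.5, -0.8, -2.8]
grip_width: 11.3
```

```bash
python3 - <<'E'
from h import *
s=go((352.5,-27.5,92),-3.141593+0.04)
p,w=robot.capture('side');cv2.imwrite('pics/s12.png',p[:,:,::-1]);np.save('pics/s12.npy',w)
crop('pics/s12.png','pics/s12c.png',270,150,470,300,4)
E
```

```text
t 25.05 pos [352.9 -31.6  92.2] alpha -3.100 tilt 0.000 F [ 0.5 -0.8 -2.8] w 11.3 q [-0.43  0.24  2.02  0.    0.88 -2.04]
units (x30mm) in present tool axes [0.01 0.14 0.01]
rz units 0.01
in final axes [0.01 0.14 0.01]
```

View pics/s12c.png

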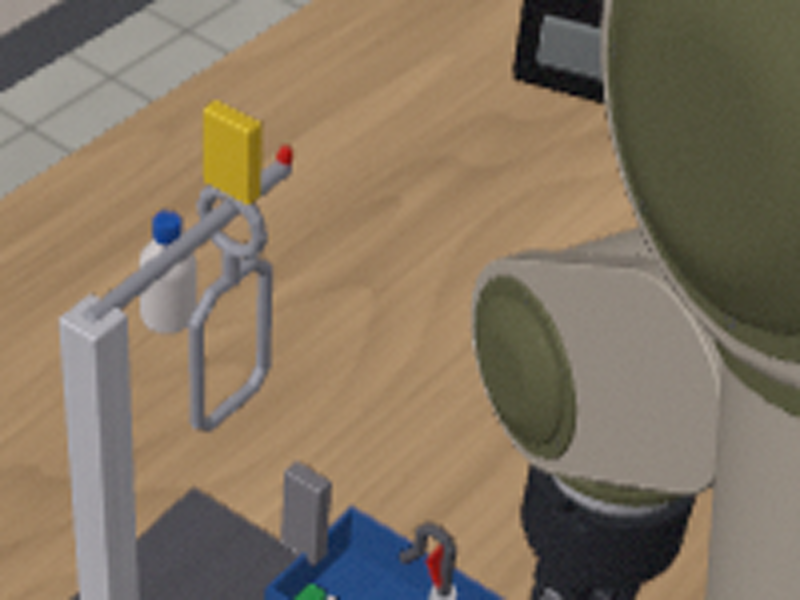

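```bash
python3 - <<'E'
from h import *
d=np.load('pics/s12.npy');s=robot.state()
v,u=np.mgrid[260:295,335:400];v=v.ravel();u=u.ravel();P=bp('side',d[v,u],u,v)
t=P[(P[:,2]>118)&(P[:,2]<200)]
for nm,k in (('grey',t[:,0]>480),('hook',(t[:,0]<480)&(t[:,0]>405))):
    q=t[k];print(nm,len(q),q.min(0).round(1),q.max(0).round(1),rect(q))
    for i in np.argsort(-q[:,2])[:6]: print(q[i].round(1))
print(s['tcp_pos'],'pred mid',s['tcp_pos'][:2]+84*np.array([.999,.04]),s['tcp_pos'][:2]+168*np.array([.999,.04]))
E
```

```text
grey 108 [505.8 -30.7 118. ] [532.6 -15.2 139.2] ((519.1661376953125, -22.776124954223633), 26.24885368347168, 13.760409355163574, 8.611384391784668)
[509.4 -23.2 139.2]
[523.6 -23.2 138.2]
[513.  -17.5 137.9]
[520.3 -19.4 137.2]
[527.1 -17.3 137. ]
[507.5 -27.9 136.8]
hook 116 [423.3 -32.9 119.1] [453.6 -20.4 157.6] ((438.3228759765625, -27.182083129882812), 12.284177780151367, 29.841035842895508, 83.4712905883789)
[436.2 -28.  157.6]
[434.7 -26.1 157.2]
[438.1 -27.2 156.8]
[433.8 -28.5 155.9]
[437.  -25.9 155.6]
[440.1 -26.6 155.6]
[352.67855862 -31.14899912  92.14815142] pred mid [436.59455862 -27.78899912] [520.51055862 -24.42899912]
```

apply_moves --commands '[[[-0.2, 0.13, 0], [0, 0, 0], 1], [[-0.4, 0, 0], [0, 0, 0], 1], [[-0.5, 0, 0], [0, 0, 0], 1], [[-0.5, 0, 0], [0, 0, 0], 1], [[-0.5, 0, 0], [0, 0, 0], 1], [[-0.5, 0, 0], [0, 0, 0], 1], [[-0.3, 0, 0], [0, 0, 0], 1], [[-0.2, 0, 0], [0, 0, 0], 1], [[0, 0, 0], [0, 0, 0], 1], [[0, 0, 0], [0, 0, 0], 1]]'

```text
t: 26.1
tcp_pos: [445.2, -24.8, 91.7]
tcp_rot: [0.063, -3.14, -0.0]
contact_force: [0.4, 0.5, -3.5]
grip_width: 11.4
```

```bash
python3 - <<'E'
from h import *
s=go((352.5,-27.5,92),-3.141593+0.04)
for n in('side','wrist'):
    p,w=robot.capture(n);cv2.imwrite(f'pics/{n}13.png',p[:,:,::-1]);np.save(f'pics/{n}13.npy',w)
crop('pics/side13.png','pics/s13c.png',260,150,420,290,5)
print('mid',s['tcp_pos'][:2]+84*np.array([.999,.04]))
E
```

```text
t 26.10 pos [445.2 -24.8  91.7] alpha -3.101 tilt 0.001 F [ 0.4  0.5 -3.5] w 11.4 q [-0.32  0.37  1.79 -0.    0.98 -1.93]
units (x30mm) in present tool axes [ 3.09  0.03 -0.01]
rz units 0.0
in final axes [ 3.09  0.03 -0.01]
mid [529.08764885 -21.41551114]
```

View pics/s13c.png

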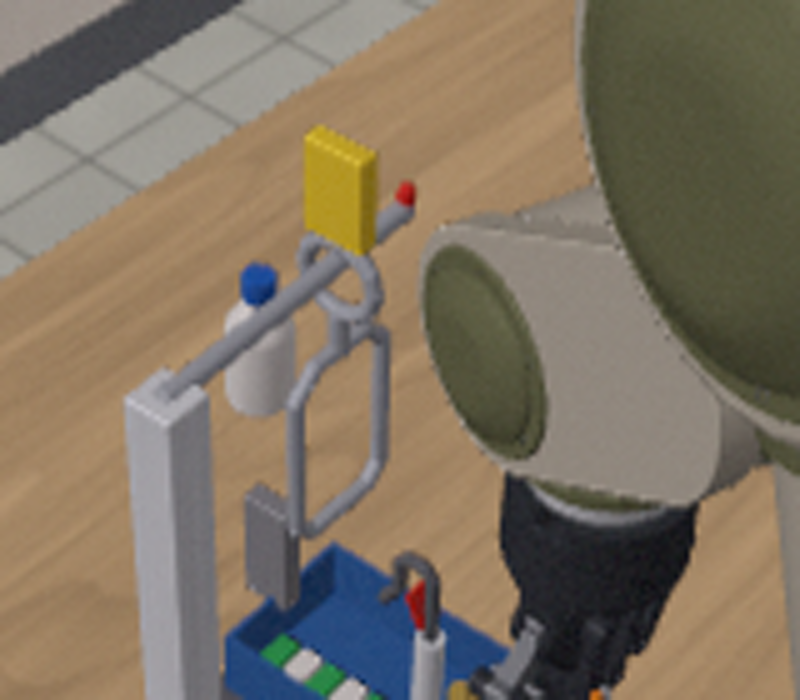

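View pics/wrist13.png

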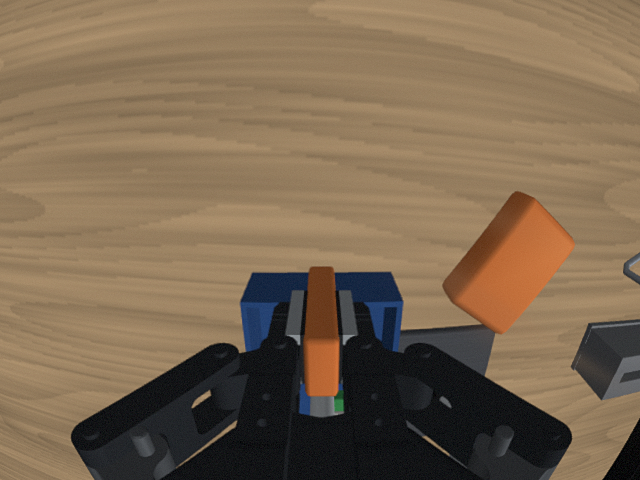

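```bash
python3 - <<'E'
from h import *
d=np.load('pics/side13.npy');s=robot.state();tcp=s['tcp_pos']
v,u=np.mgrid[150:300,335:420];v=v.ravel();u=u.ravel();P=bp('side',d[v,u],u,v)
q=P[(P[:,0]<560)&(P[:,0]>380)&(P[:,2]>140)&(P[:,2]<520)]-tcp
for z in range(60,460,20):
    k=q[(q[:,2]>=z)&(q[:,2]<z+20)]
    if len(k)>3: print(z,len(k),'x',k[:,0].min().round(),np.percentile(k[:,0],98).round(),'y',k[:,1].min().round(),k[:,1].max().round())
E
```

```text
60 145 x -20.0 88.0 y -49.0 56.0
80 192 x -21.0 7.0 y -60.0 63.0
100 169 x -22.0 4.0 y -8.0 60.0
120 149 x -40.0 16.0 y -8.0 39.0
140 269 x -39.0 23.0 y -15.0 38.0
160 363 x -40.0 20.0 y -16.0 38.0
180 102 x -36.0 109.0 y 2.0 40.0
200 28 x -19.0 113.0 y 1.0 62.0
220 91 x -28.0 53.0 y 42.0 71.0
240 266 x -56.0 57.0 y 41.0 80.0
260 458 x -65.0 55.0 y 41.0 84.0
280 548 x -65.0 46.0 y -6.0 84.0
300 410 x -65.0 31.0 y 8.0 84.0
320 291 x -65.0 2.0 y 48.0 84.0
340 80 x -65.0 -27.0 y 61.0 83.0
```

apply_moves --commands '[[[0, 0, -0.2], [0, 0, 0], 1], [[0, 0, -0.3], [0, 0, 0], 1], [[0, 0, -0.4], [0, 0, 0], 1], [[0, 0, -0.4], [0, 0, 0], 1], [[0, 0, -0.4], [0, 0, 0], 1], [[0, 0, -0.25], [0, 0, 0], 1], [[0, 0, -0.12], [0, 0, 0], 1], [[0, 0, 0], [0, 0, 0], 1], [[0, 0, 0], [0, 0, 0], 1], [[0, 0, 0], [0, 0, 0], 1]]'

```text
t: 27.2
tcp_pos: [445.3, -24.7, 153.5]
tcp_rot: [0.063, -3.14, -0.001]
contact_force: [0.1, 1.2, -2.6]
grip_width: 11.4
```

```bash
python3 - <<'E'
from h import *
s=go()
for n in('side',):
    p,w=robot.capture(n);cv2.imwrite(f'pics/{n}14.png',p[:,:,::-1]);np.save(f'pics/{n}14.npy',w)
crop('pics/side14.png','pics/s14c.png',260,150,420,290,5)
print('mid',s['tcp_pos'][:2]+84*np.array([.999,.04]))
E
```

```text
t 27.20 pos [445.3 -24.7 153.5] alpha -3.101 tilt 0.001 F [ 0.1  1.2 -2.6] w 11.4 q [-0.32  0.28  1.7  -0.    1.16 -1.93]
mid [529.21470883 -21.3210816 ]
```

View pics/s14c.png

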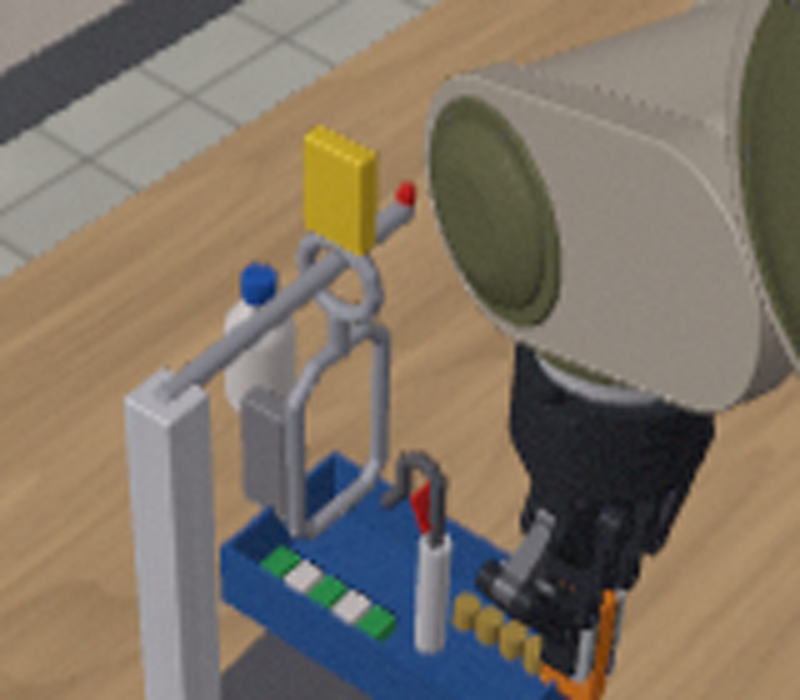

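apply_moves --commands '[[[-0.15, 0, 0], [0, 0, 0], 1], [[-0.25, 0, 0], [0, 0, 0], 1], [[-0.3, 0, 0], [0, 0, 0], 1], [[-0.3, 0, 0], [0, 0, 0], 1], [[-0.25, 0, 0], [0, 0, 0], 1], [[-0.15, 0, 0], [0, 0, 0], 1], [[-0.05, 0, 0], [0, 0, 0], 1], [[0, 0, 0], [0, 0, 0], 1], [[0, 0, 0], [0, 0, 0], 1], [[0, 0, 0], [0, 0, 0], 1]]'

```text
t: 28.25
tcp_pos: [488.8, -23.0, 154.0]
tcp_rot: [0.063, -3.141, -0.0]
contact_force: [-0.3, -0.0, -2.4]
grip_width: 11.4
```

```bash
python3 - <<'E'
from h import *
s=go()
for n in('side',):
    p,w=robot.capture(n);cv2.imwrite(f'pics/{n}15.png',p[:,:,::-1]);np.save(f'pics/{n}15.npy',w)
crop('pics/side15.png','pics/s15c.png',270,160,400,280,6)
print('mid',s['tcp_pos'][:2]+84*np.array([.999,.04]))
E
```

```text
t 28.25 pos [488.8 -23.  154. ] alpha -3.101 tilt 0.000 F [-0.3 -0.  -2.4] w 11.4 q [-0.29  0.35  1.59 -0.    1.2  -1.9 ]
mid [572.6852604 -19.6266627]
```

View pics/s15c.png

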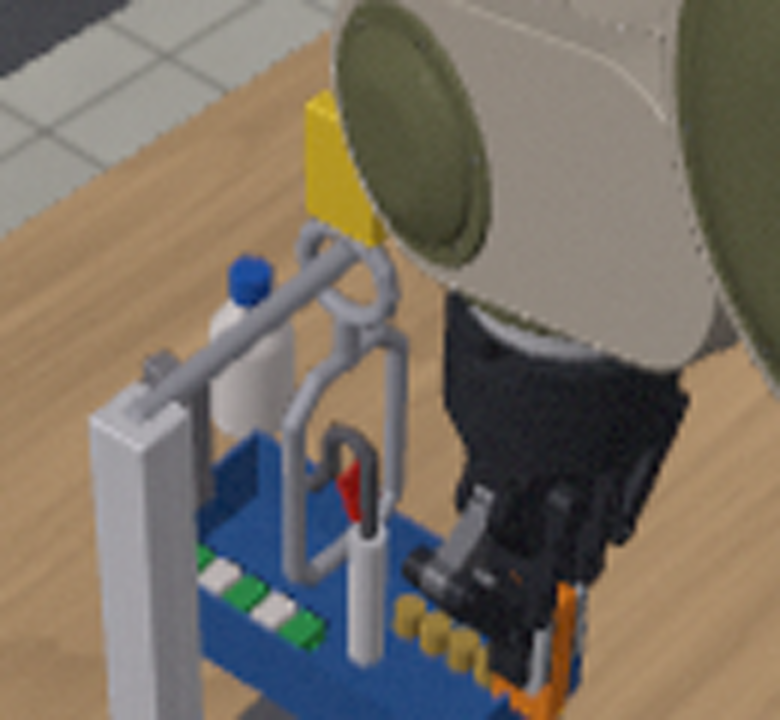

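```bash
python3 - <<'E'
from h import *
d=np.load('pics/side15.npy')
v,u=np.mgrid[228:260,318:336];v=v.ravel();u=u.ravel();P=bp('side',d[v,u],u,v)
im=cv2.imread('pics/side15.png')[v,u]
for i in range(0,len(v)):
    if v[i]%3==0 and P[i,2]>150: print((v[i],u[i]),P[i].round(0),im[i][::-1],end=' ; ' if u[i]<335 else '\n')
E
python3 - <<'E'
from h import *
crop('pics/side15.png','pics/s15d.png',312,220,346,262,16)
E
```

```text
(np.int64(228), np.int64(318)) [574.  10. 246.] [149 148 156] ; (np.int64(228), np.int64(319)) [574.   6. 244.] [159 158 169] ; (np.int64(228), np.int64(320)) [571.   7. 246.] [134 134 143] ; (np.int64(228), np.int64(321)) [572.   3. 242.] [100  97 102] ; (np.int64(228), np.int64(334)) [576. -44. 207.] [137 129 128] ; (np.int64(228), np.int64(335)) [575. -45. 207.] [113 113 121]
(np.int64(231), np.int64(318)) [570.  14. 243.] [132 132 141] ; (np.int64(231), np.int64(319)) [572.   9. 238.] [113 111 120] ; (np.int64(231), np.int64(320)) [570.   8. 239.] [87 87 93] ; (np.int64(231), np.int64(324)) [583. -19. 211.] [132 110  92] ; (np.int64(231), np.int64(325)) [577. -16. 217.] [90 83 86] ; (np.int64(231), np.int64(326)) [576. -18. 216.] [92 87 87] ; (np.int64(231), np.int64(327)) [575. -20. 216.] [101  90  89] ; (np.int64(231), np.int64(328)) [571. -18. 220.] [108  93  87] ; (np.int64(231), np.int64(329)) [571. -21. 218.] [130 109  84] ; (np.int64(231), np.int64(334)) [574. -42. 201.] [133 132 141] ; (np.int64(231), np.int64(335)) [574. -45. 199.] [110 109 117]
(np.int64(234), np.int64(
[... 5723 characters left out ...]
03] ; (np.int64(255), np.int64(320)) [569.   8. 168.] [85 85 91] ; (np.int64(255), np.int64(321)) [571.   3. 163.] [91 91 97] ; (np.int64(255), np.int64(322)) [571.   0. 160.] [93 93 99] ; (np.int64(255), np.int64(323)) [569.  -2. 160.] [101 100 107] ; (np.int64(255), np.int64(324)) [571.  -6. 155.] [ 79  85 103] ; (np.int64(255), np.int64(328)) [564. -12. 156.] [168 166 171] ; (np.int64(255), np.int64(329)) [562. -13. 157.] [159 157 163] ; (np.int64(255), np.int64(330)) [560. -14. 158.] [145 142 148] ; (np.int64(255), np.int64(331)) [558. -15. 158.] [131 129 133] ; (np.int64(255), np.int64(332)) [557. -17. 157.] [108 107 111] ; (np.int64(255), np.int64(333)) [558. -21. 153.] [110 108 113] ;
```

View pics/s15d.png

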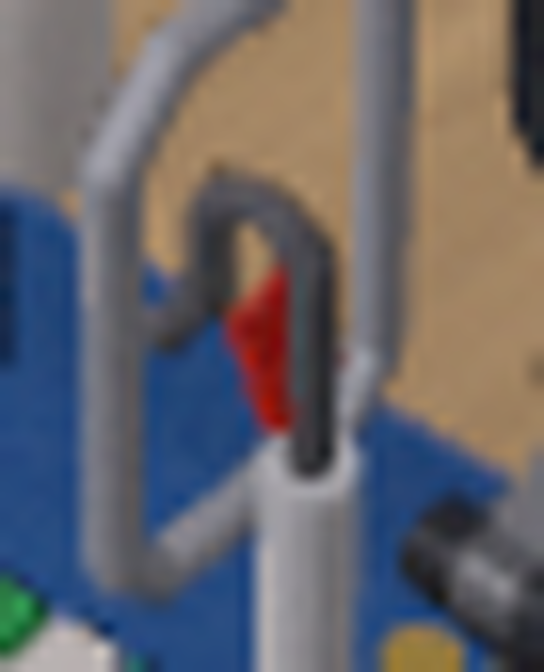

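apply_moves --commands '[[[0.1, 0, 0], [0, 0, 0], 1], [[0, 0, 0.1], [0, 0, 0], 1], [[0, 0, 0.15], [0, 0, 0], 1], [[0, 0, 0.2], [0, 0, 0], 1], [[0, 0, 0.2], [0, 0, 0], 1], [[0, 0, 0.15], [0, 0, 0], 1], [[0, 0, 0.1], [0, 0, 0], 1], [[0, 0, 0.03], [0, 0, 0], 1], [[0, 0, 0], [0, 0, 0], 1], [[0, 0, 0], [0, 0, 0], 1]]'

```text
t: 29.3
tcp_pos: [486.1, -23.1, 126.2]
tcp_rot: [-0.063, 3.141, -0.0]
contact_force: [0.1, 0.2, -2.7]
grip_width: 11.5
```

```bash
python3 - <<'E'
from h import *
s=go()
for n in('side',):
    p,w=robot.capture(n);cv2.imwrite(f'pics/{n}16.png',p[:,:,::-1]);np.save(f'pics/{n}16.npy',w)
crop('pics/side16.png','pics/s16d.png',310,215,350,262,14)
E
```

```text
t 29.30 pos [486.1 -23.1 126.2] alpha -3.101 tilt 0.000 F [ 0.1  0.2 -2.7] w 11.5 q [-0.29  0.38  1.64 -0.    1.12 -1.9 ]
```

View pics/s16d.png

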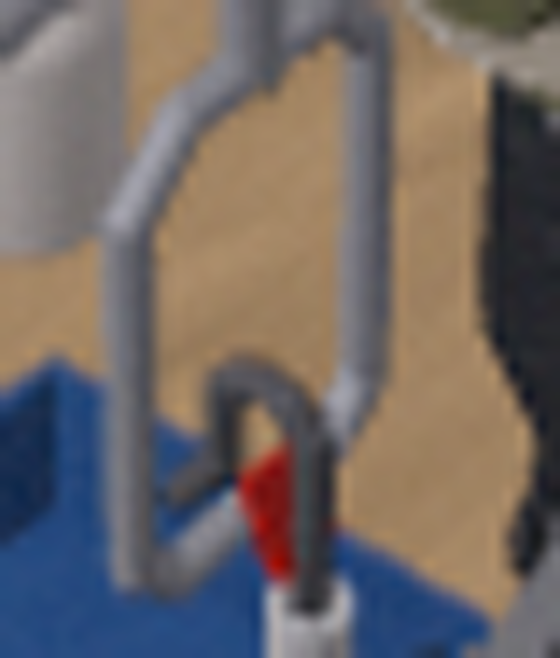

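apply_moves --commands '[[[0, 0, 0.05], [0, 0, 0], 1], [[0, 0, 0.05], [0, 0, 0], 1], [[0, 0, 0.05], [0, 0, 0], 1], [[0, 0, 0.05], [0, 0, 0], 1], [[0, 0, 0], [0, 0, 0], 1], [[0, 0, 0], [0, 0, 0], 1], [[0, 0, 0], [0, 0, 0], 1], [[0, 0, 0], [0, 0, 0], 1], [[0, 0, 0], [0, 0, 0], 1], [[0, 0, 0], [0, 0, 0], 1]]'

```text
t: 30.35
tcp_pos: [486.0, -23.1, 120.1]
tcp_rot: [-0.063, 3.141, -0.0]
contact_force: [-0.0, 0.3, -2.9]
grip_width: 11.1
```

apply_moves --commands '[[[0, 0, 0.03], [0, 0, 0], 1], [[0, 0, 0.03], [0, 0, 0], 1], [[0, 0, 0.03], [0, 0, 0], 1], [[0, 0, 0], [0, 0, 0], 1], [[0, 0, 0], [0, 0, 0], 1], [[0, 0, 0], [0, 0, 0], 1], [[0, 0, 0], [0, 0, 0], 1], [[0, 0, 0], [0, 0, 0], 1], [[0, 0, 0], [0, 0, 0], 1], [[0, 0, 0], [0, 0, 0], 1]]'

```text
t: 31.35
tcp_pos: [486.0, -23.1, 117.3]
tcp_rot: [0.063, -3.141, -0.0]
contact_force: [0.5, -0.6, -0.6]
grip_width: 11.0
```

apply_moves --commands '[[[0, 0, 0.03], [0, 0, 0], 1], [[0, 0, 0], [0, 0, 0], 1], [[0, 0, 0], [0, 0, 0], 1], [[0, 0, 0.03], [0, 0, 0], 1], [[0, 0, 0], [0, 0, 0], 1], [[0, 0, 0], [0, 0, 0], 1], [[0, 0, 0], [0, 0, 0], 1], [[0, 0, 0], [0, 0, 0], 1], [[0, 0, 0], [0, 0, 0], 1], [[0, 0, 0], [0, 0, 0], 1]]'

```text
t: 32.35
tcp_pos: [486.0, -23.1, 115.5]
tcp_rot: [0.063, -3.141, -0.0]
contact_force: [0.6, 0.6, -0.2]
grip_width: 10.9
```

```bash
python3 - <<'E'
from h import *
s=go()
p,w=robot.capture('side');cv2.imwrite('pics/side17.png',p[:,:,::-1])
crop('pics/side17.png','pics/s17d.png',310,215,350,262,14)
E
```

```text
t 32.35 pos [486.  -23.1 115.5] alpha -3.101 tilt 0.000 F [ 0.6  0.6 -0.2] w 10.9 q [-0.29  0.4   1.65  0.    1.09 -1.9 ]
```

View pics/s17d.png

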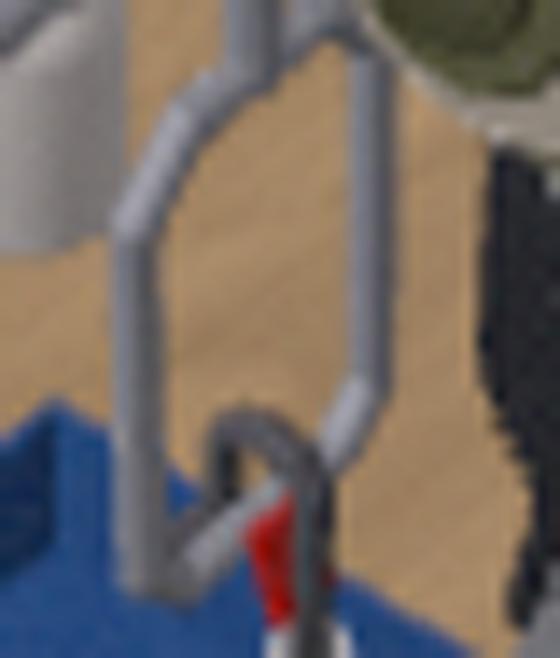

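apply_moves --commands '[[[0, 0, 0.03], [0, 0, 0], 1], [[0, 0, 0], [0, 0, 0], 1], [[0, 0, 0], [0, 0, 0], 1], [[0, 0, 0.03], [0, 0, 0], 1], [[0, 0, 0], [0, 0, 0], 1], [[0, 0, 0], [0, 0, 0], 1], [[0, 0, 0], [0, 0, 0], 1], [[0, 0, 0], [0, 0, 0], 1], [[0, 0, 0], [0, 0, 0], 1], [[0, 0, 0], [0, 0, 0], 1]]'

```text
t: 33.4
tcp_pos: [486.0, -23.1, 113.7]
tcp_rot: [0.063, -3.141, -0.0]
contact_force: [-0.9, 0.3, -0.8]
grip_width: 11.4
```

apply_moves --commands '[[[0, 0, 0.03], [0, 0, 0], 1], [[0, 0, 0], [0, 0, 0], 1], [[0, 0, 0], [0, 0, 0], 1], [[0, 0, 0.02], [0, 0, 0], 1], [[0, 0, 0], [0, 0, 0], 1], [[0, 0, 0], [0, 0, 0], 1], [[0, 0, 0], [0, 0, 0], 1], [[0, 0, 0], [0, 0, 0], 1], [[0, 0, 0], [0, 0, 0], 1], [[0, 0, 0], [0, 0, 0], 1]]'

```text
t: 34.4
tcp_pos: [486.0, -23.1, 112.2]
tcp_rot: [0.063, -3.141, -0.0]
contact_force: [0.2, -0.2, 0.9]
grip_width: 11.5
```

```bash
python3 - <<'E'
from h import *
s=go()
p,w=robot.capture('side');cv2.imwrite('pics/side18.png',p[:,:,::-1])
crop('pics/side18.png','pics/s18d.png',310,215,350,262,14)
E
```

```text
t 34.40 pos [486.  -23.1 112.2] alpha -3.101 tilt 0.000 F [ 0.2 -0.2  0.9] w 11.5 q [-0.29  0.4   1.65 -0.    1.09 -1.9 ]
```

View pics/s18d.png

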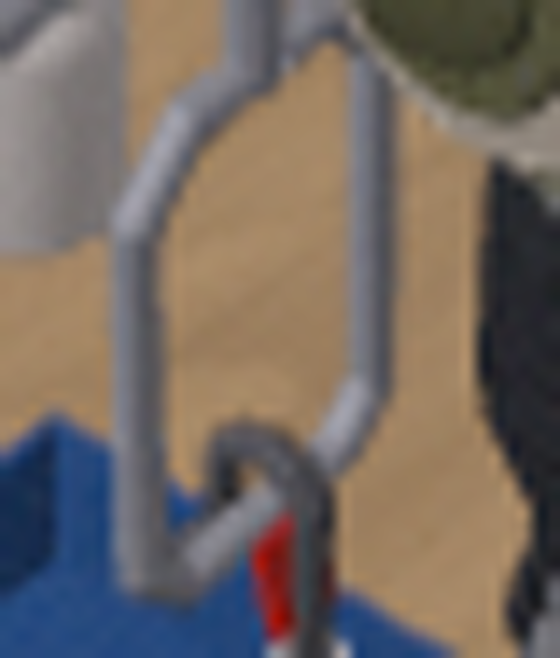

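apply_moves --commands '[[[0, 0, 0.03], [0, 0, 0], 1], [[0, 0, 0], [0, 0, 0], 1], [[0, 0, 0], [0, 0, 0], 1], [[0, 0, 0.02], [0, 0, 0], 1], [[0, 0, 0], [0, 0, 0], 1], [[0, 0, 0], [0, 0, 0], 1], [[0, 0, 0], [0, 0, 0], 1], [[0, 0, 0], [0, 0, 0], 1], [[0, 0, 0], [0, 0, 0], 1], [[0, 0, 0], [0, 0, 0], 1]]'

```text
t: 35.45
tcp_pos: [486.0, -23.1, 110.7]
tcp_rot: [0.063, -3.141, -0.0]
contact_force: [-0.5, -0.5, -1.7]
grip_width: 11.5
```

apply_moves --commands '[[[0, 0, 0.03], [0, 0, 0], 1], [[0, 0, 0], [0, 0, 0], 1], [[0, 0, 0], [0, 0, 0], 1], [[0, 0, 0], [0, 0, 0], 1], [[0, 0, 0], [0, 0, 0], 1], [[0, 0, 0], [0, 0, 0], 1], [[0, 0, 0], [0, 0, 0], 1], [[0, 0, 0], [0, 0, 0], 1], [[0, 0, 0], [0, 0, 0], 1], [[0, 0, 0], [0, 0, 0], 1]]'

```text
t: 36.45
tcp_pos: [486.0, -23.1, 109.8]
tcp_rot: [0.063, -3.141, -0.0]
contact_force: [0.3, 0.5, -2.0]
grip_width: 11.5
```

```bash
python3 - <<'E'
from h import *
s=go()
p,w=robot.capture('side');cv2.imwrite('pics/side19.png',p[:,:,::-1])
crop('pics/side19.png','pics/s19d.png',310,215,350,262,14)
E
```

```text
t 36.45 pos [486.  -23.1 109.8] alpha -3.101 tilt 0.000 F [ 0.3  0.5 -2. ] w 11.5 q [-0.29  0.4   1.66  0.    1.08 -1.9 ]
```

View pics/s19d.png

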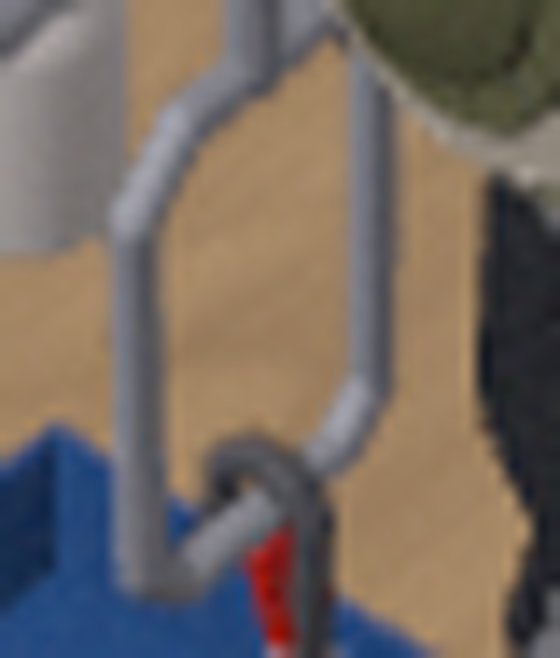

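apply_moves --commands '[[[0, 0, 0.03], [0, 0, 0], 1], [[0, 0, 0], [0, 0, 0], 1], [[0, 0, 0], [0, 0, 0], 1], [[0, 0, 0], [0, 0, 0], 1], [[0, 0, 0], [0, 0, 0], 1], [[0, 0, 0], [0, 0, 0], 1], [[0, 0, 0], [0, 0, 0], 1], [[0, 0, 0], [0, 0, 0], 1], [[0, 0, 0], [0, 0, 0], 1], [[0, 0, 0], [0, 0, 0], 1]]'

```text
t: 37.5
tcp_pos: [486.0, -23.1, 108.9]
tcp_rot: [0.063, -3.141, -0.0]
contact_force: [0.2, 0.0, -3.8]
grip_width: 11.3
```

apply_moves --commands '[[[0, 0, 0.03], [0, 0, 0], 1], [[0, 0, 0], [0, 0, 0], 1], [[0, 0, 0], [0, 0, 0], 1], [[0, 0, 0], [0, 0, 0], 1], [[0, 0, 0], [0, 0, 0], 1], [[0, 0, 0], [0, 0, 0], 1], [[0, 0, 0], [0, 0, 0], 1], [[0, 0, 0], [0, 0, 0], 1], [[0, 0, 0], [0, 0, 0], 1], [[0, 0, 0], [0, 0, 0], 1]]'

```text
t: 38.5
tcp_pos: [486.0, -23.1, 108.0]
tcp_rot: [-0.063, 3.141, 0.0]
contact_force: [-0.7, 0.6, -2.4]
grip_width: 11.2
```

apply_moves --commands '[[[0, 0, 0.03], [0, 0, 0], 1], [[0, 0, 0], [0, 0, 0], 1], [[0, 0, 0], [0, 0, 0], 1], [[0, 0, 0], [0, 0, 0], 1], [[0, 0, 0], [0, 0, 0], 1], [[0, 0, 0], [0, 0, 0], 1], [[0, 0, 0], [0, 0, 0], 1], [[0, 0, 0], [0, 0, 0], 1], [[0, 0, 0], [0, 0, 0], 1], [[0, 0, 0], [0, 0, 0], 1]]'

```text
t: 39.5
tcp_pos: [486.0, -23.1, 107.1]
tcp_rot: [-0.063, 3.141, -0.0]
contact_force: [-0.0, 0.0, -2.7]
grip_width: 10.7
```

```bash
python3 - <<'E'
from h import *
s=go()
p,w=robot.capture('side');cv2.imwrite('pics/side20.png',p[:,:,::-1])
crop('pics/side20.png','pics/s20d.png',310,215,350,262,14)
E
```

```text
t 39.50 pos [486.  -23.1 107.1] alpha -3.101 tilt 0.000 F [-0.   0.  -2.7] w 10.7 q [-0.29  0.41  1.66 -0.    1.07 -1.9 ]
```

View pics/s20d.png

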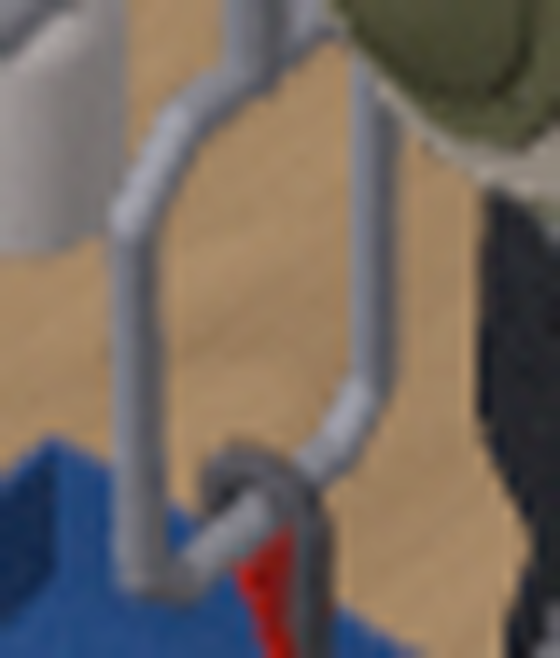

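apply_moves --commands '[[[0, 0, 0.03], [0, 0, 0], 1], [[0, 0, 0], [0, 0, 0], 1], [[0, 0, 0], [0, 0, 0], 1], [[0, 0, 0], [0, 0, 0], 1], [[0, 0, 0], [0, 0, 0], 1], [[0, 0, 0], [0, 0, 0], 1], [[0, 0, 0], [0, 0, 0], 1], [[0, 0, 0], [0, 0, 0], 1], [[0, 0, 0], [0, 0, 0], 1], [[0, 0, 0], [0, 0, 0], 1]]'

```text
t: 40.55
tcp_pos: [486.0, -23.1, 106.2]
tcp_rot: [0.063, -3.141, -0.0]
contact_force: [0.6, -0.2, -3.1]
grip_width: 11.7
```

apply_moves --commands '[[[0, 0, 0.03], [0, 0, 0], 1], [[0, 0, 0], [0, 0, 0], 1], [[0, 0, 0], [0, 0, 0], 1], [[0, 0, 0], [0, 0, 0], 1], [[0, 0, 0], [0, 0, 0], 1], [[0, 0, 0], [0, 0, 0], 1], [[0, 0, 0], [0, 0, 0], 1], [[0, 0, 0], [0, 0, 0], 1], [[0, 0, 0], [0, 0, 0], 1], [[0, 0, 0], [0, 0, 0], 1]]'

```text
t: 41.55
tcp_pos: [486.0, -23.1, 105.3]
tcp_rot: [-0.063, 3.141, -0.0]
contact_force: [-0.7, 0.1, -2.5]
grip_width: 11.2
```

apply_moves --commands '[[[0, 0, 0.03], [0, 0, 0], 1], [[0, 0, 0], [0, 0, 0], 1], [[0, 0, 0], [0, 0, 0], 1], [[0, 0, 0], [0, 0, 0], 1], [[0, 0, 0], [0, 0, 0], 1], [[0, 0, 0], [0, 0, 0], 1], [[0, 0, 0], [0, 0, 0], 1], [[0, 0, 0], [0, 0, 0], 1], [[0, 0, 0], [0, 0, 0], 1], [[0, 0, 0], [0, 0, 0], 1]]'

```text
t: 42.55
tcp_pos: [486.0, -23.1, 104.4]
tcp_rot: [0.063, -3.141, -0.0]
contact_force: [-0.6, -0.5, -2.1]
grip_width: 11.3
```

```bash
python3 - <<'E'
from h import *
s=go()
p,w=robot.capture('side');cv2.imwrite('pics/side21.png',p[:,:,::-1])
crop('pics/side21.png','pics/s21d.png',300,190,360,262,10)
E
```

```text
t 42.55 pos [486.  -23.1 104.4] alpha -3.101 tilt 0.000 F [-0.6 -0.5 -2.1] w 11.3 q [-0.29  0.41  1.66 -0.    1.06 -1.9 ]
```

View pics/s21d.png

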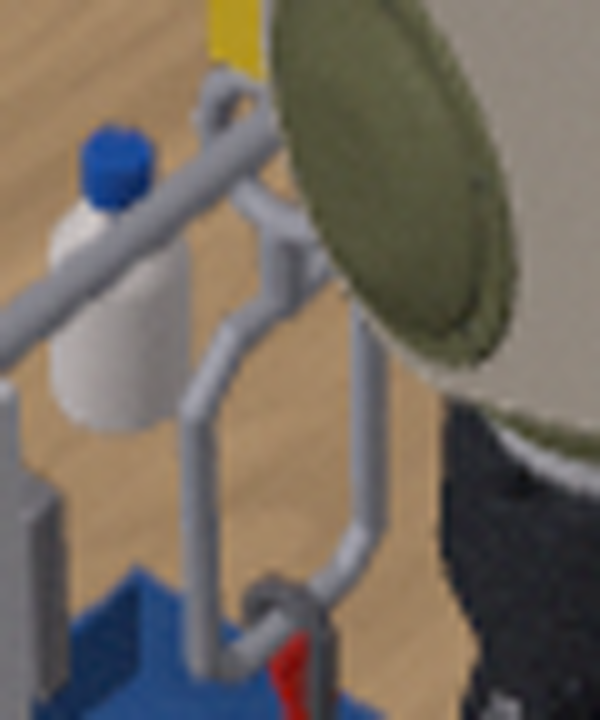

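apply_moves --commands '[[[0, 0, 0.03], [0, 0, 0], 1], [[0, 0, 0], [0, 0, 0], 1], [[0, 0, 0], [0, 0, 0], 1], [[0, 0, 0], [0, 0, 0], 1], [[0, 0, 0], [0, 0, 0], 1], [[0, 0, 0], [0, 0, 0], 1], [[0, 0, 0], [0, 0, 0], 1], [[0, 0, 0], [0, 0, 0], 1], [[0, 0, 0], [0, 0, 0], 1], [[0, 0, 0], [0, 0, 0], 1]]'

```text
t: 43.6
tcp_pos: [486.1, -23.1, 103.6]
tcp_rot: [-0.063, 3.141, -0.0]
contact_force: [0.2, 0.6, 0.3]
grip_width: 11.1
```

apply_moves --commands '[[[0, 0, 0.02], [0, 0, 0], 1], [[0, 0, 0], [0, 0, 0], 1], [[0, 0, 0], [0, 0, 0], 1], [[0, 0, 0], [0, 0, 0], 1], [[0, 0, 0], [0, 0, 0], 1], [[0, 0, 0], [0, 0, 0], 1], [[0, 0, 0], [0, 0, 0], 1], [[0, 0, 0], [0, 0, 0], 1], [[0, 0, 0], [0, 0, 0], 1], [[0, 0, 0], [0, 0, 0], 1]]'

```text
t: 44.6
tcp_pos: [486.1, -23.1, 103.0]
tcp_rot: [-0.063, 3.141, -0.0]
contact_force: [-0.4, -0.7, 4.5]
grip_width: 11.4
```

```bash
python3 - <<'E'
from h import *
s=go()
for n in ('side','top'):
    p,w=robot.capture(n);cv2.imwrite(f'pics/{n}22.png',p[:,:,::-1])
crop('pics/side22.png','pics/s22d.png',312,230,348,270,15)
E
```

```text
t 44.60 pos [486.1 -23.1 103. ] alpha -3.101 tilt 0.000 F [-0.4 -0.7  4.5] w 11.4 q [-0.29  0.41  1.67  0.    1.06 -1.9 ]
```

View pics/s22d.png

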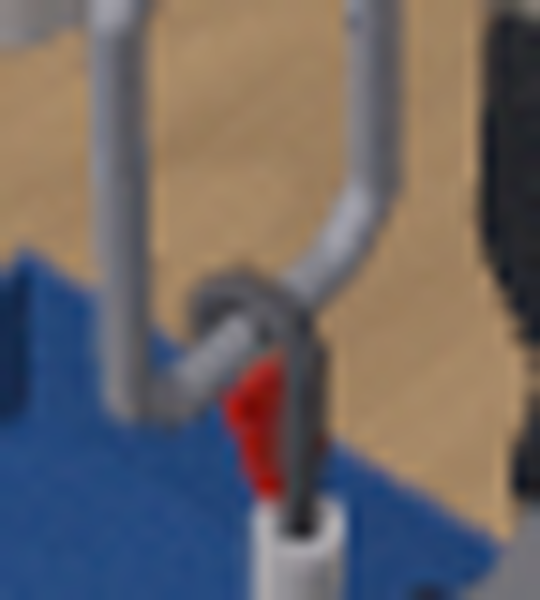

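apply_moves --commands '[[[0, 0, -0.02], [0, 0, 0], 1], [[0, 0, 0], [0, 0, 0], 1], [[0, 0, 0], [0, 0, 0], 1], [[0, 0, 0], [0, 0, 0], 1], [[0, 0, 0], [0, 0, 0], 0.6], [[0, 0, 0], [0, 0, 0], 0.4], [[0, 0, 0], [0, 0, 0], 0.2], [[0, 0, 0], [0, 0, 0], 0], [[0, 0, 0], [0, 0, 0], 0], [[0, 0, 0], [0, 0, 0], 0]]'

```text
t: 45.7
tcp_pos: [486.0, -23.1, 103.5]
tcp_rot: [0.063, -3.141, -0.0]
contact_force: [0.8, -0.3, 0.3]
grip_width: 42.6
```

```bash
python3 - <<'E'
from h import *
s=go()
for n in ('side','wrist'):
    p,w=robot.capture(n);cv2.imwrite(f'pics/{n}23.png',p[:,:,::-1])
crop('pics/side23.png','pics/s23d.png',260,170,420,290,5)
E
```

```text
t 45.70 pos [486.  -23.1 103.5] alpha -3.101 tilt 0.000 F [ 0.8 -0.3  0.3] w 42.6 q [-0.29  0.41  1.67  0.    1.06 -1.9 ]
```

View pics/s23d.png

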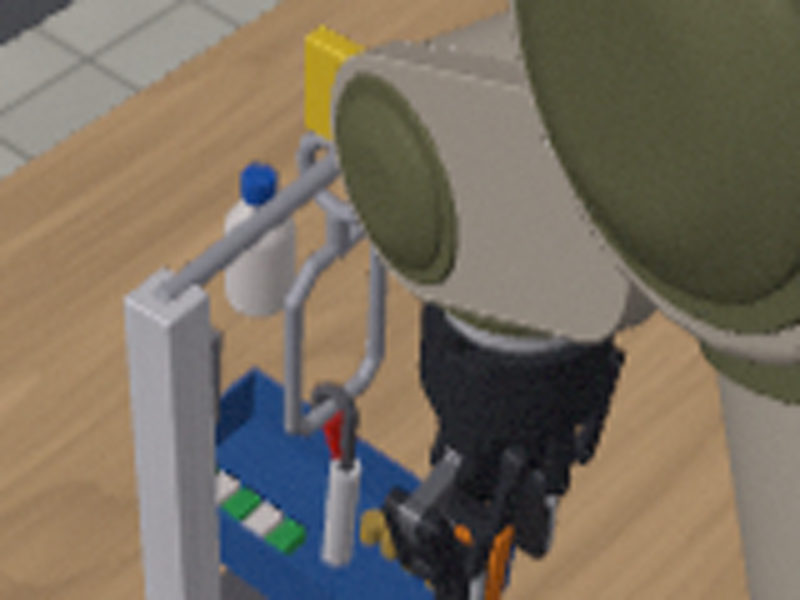

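View pics/wrist23.png

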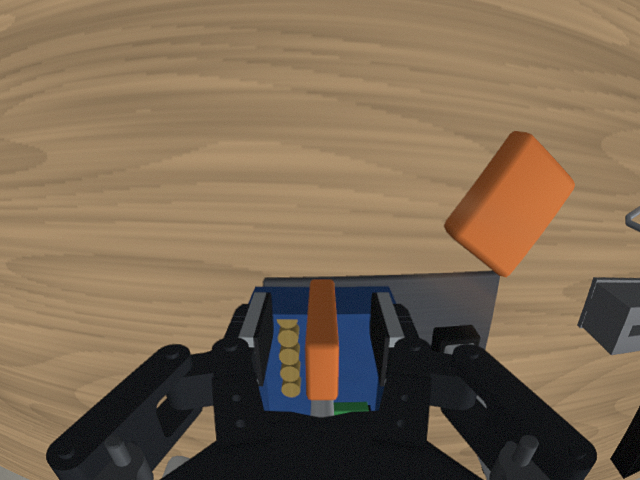

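apply_moves --commands '[[[0.1, 0, 0], [0, 0, 0], 0], [[0.2, 0, 0], [0, 0, 0], 0], [[0.3, 0, 0], [0, 0, 0], 0], [[0.4, 0, 0], [0, 0, 0], 0], [[0.5, 0, 0], [0, 0, 0], 0], [[0.5, 0, 0], [0, 0, 0], 0], [[0.5, 0, -0.4], [0, 0, 0], 0], [[0.4, 0, -0.8], [0, 0, 0], 0], [[0.2, 0, -0.9], [0, 0, 0], 0], [[0, 0, -0.8], [0, 0, 0], 0]]'

```text
t: 46.8
tcp_pos: [391.6, -26.6, 191.6]
tcp_rot: [0.063, -3.141, -0.0]
contact_force: [0.4, -0.6, -0.1]
grip_width: 42.8
```

apply_moves --commands '[[[0, -0.8, -0.5], [0, 0, 0], 0], [[0, -0.9, -0.5], [0, 0, 0], 0], [[0, -0.9, 0], [0, 0, 0], 0], [[0, -0.9, 0], [0, 0, 0], 0], [[0, -0.9, 0], [0, 0, 0], 0], [[0, -0.5, 0], [0, 0, 0], 0], [[0, 0, 0], [0, 0, 0], 0], [[0, 0, 0], [0, 0, 0], 0], [[0, 0, 0], [0, 0, 0], 0], [[0, 0, 0], [0, 0, 0], 0]]'

```text
t: 47.8
tcp_pos: [399.0, -172.8, 220.6]
tcp_rot: [-0.065, 3.141, 0.0]
contact_force: [0.9, 0.2, 0.3]
grip_width: 42.2
```

```bash
python3 - <<'E'
from h import *
s=go()
for n in ('side','top'):
    p,w=robot.capture(n);cv2.imwrite(f'pics/{n}24.png',p[:,:,::-1]);np.save(f'pics/{n}24.npy',w)
crop('pics/side24.png','pics/s24d.png',240,130,420,310,4)
crop('pics/side24.png','pics/s24e.png',305,225,350,275,12)
E
```

```text
t 47.80 pos [ 399.  -172.8  220.6] alpha -3.100 tilt 0.000 F [0.9 0.2 0.3] w 42.2 q [-0.68  0.19  1.61  0.    1.34 -2.29]
```

View pics/s24d.png

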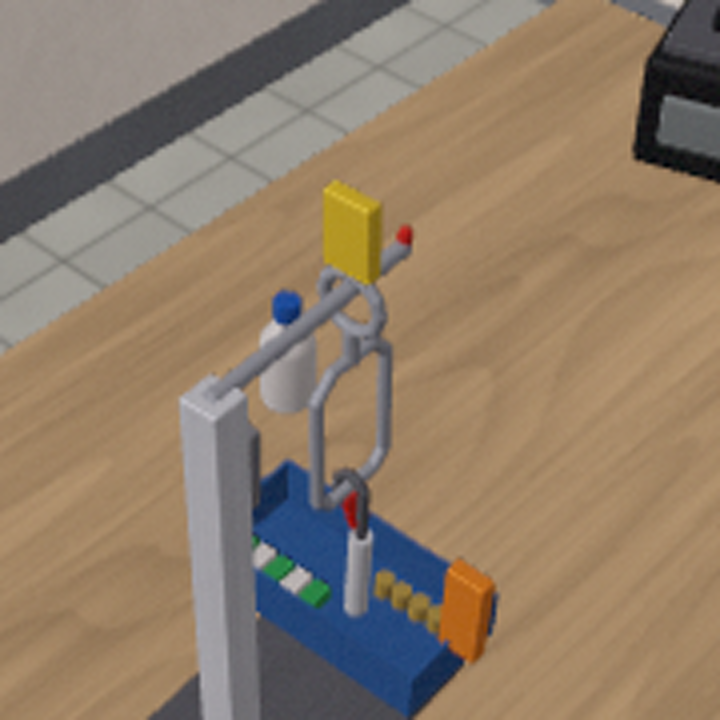

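View pics/s24e.png

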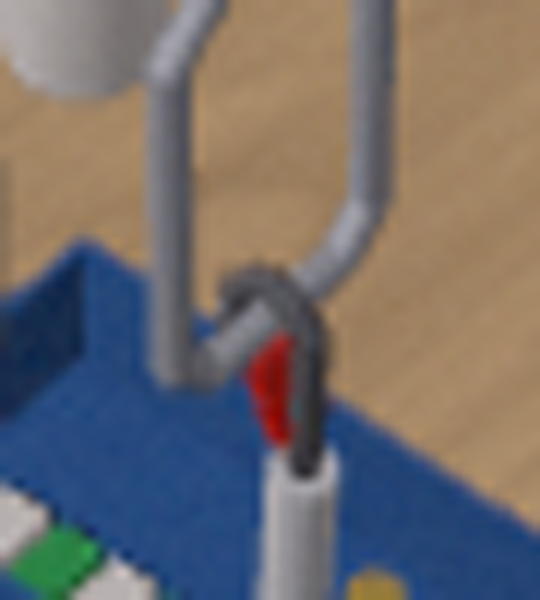

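View pics/top24.png

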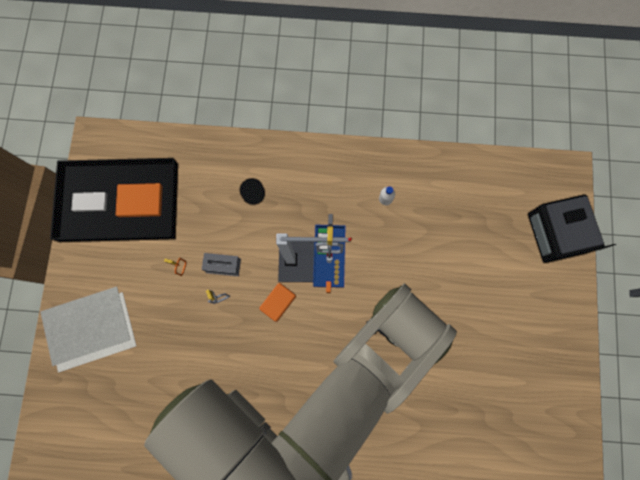

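apply_moves --commands '[[[0, -0.2, 0], [0, 0, 0], 0], [[0, -0.2, 0], [0, 0, 0], 0], [[0, 0, 0], [0, 0, 0], 0], [[0, 0, 0], [0, 0, 0], 0], [[0, 0, 0], [0, 0, 0], 0], [[0, 0, 0], [0, 0, 0], 0], [[0, 0, 0], [0, 0, 0], 0], [[0, 0, 0], [0, 0, 0], 0], [[0, 0, 0], [0, 0, 0], 0], [[0, 0, 0], [0, 0, 0], 0]]'

```text
t: 48.9
tcp_pos: [399.5, -185.7, 220.5]
tcp_rot: [-0.063, 3.141, -0.0]
contact_force: [-0.5, 0.1, -0.5]
grip_width: 42.7
```

```bash
python3 - <<'E'
from h import *
s=go()
ims=[]
for i in range(3):
    p,d=robot.capture('side');ims.append(p.astype(int))
old=cv2.imread('pics/side24.png')[:,:,::-1].astype(int)
r=np.s_[150:320,270:380]
print('diff',[abs(a[r]-ims[0][r]).mean().round(2) for a in (old,ims[1],ims[2])])
cv2.imwrite('pics/side25.png',p[:,:,::-1])
hsv=cv2.cvtColor(p,cv2.COLOR_RGB2HSV);m=cv2.inRange(hsv,(5,200,120),(16,255,255));m[:, :340]=0;m[:260]=0;m[300:]=0;m[:,375:]=0
v,u=np.where(m>0);P=bp('side',d[v,u],u,v);print('orange',P.min(0).round(1),P.max(0).round(1))
# tray blue floor plane tilt
m=cv2.inRange(hsv,(100,150,40),(125,255,255));v,u=np.where(m>0);k=(u>290)&(u<370)&(v>240)&(v<315);P=bp('side',d[v[k],u[k]],u[k],v[k])
f=P[(P[:,2]>44)&(P[:,2]<72)&(abs(P[:,0]-570)<70)&(abs(P[:,1]+18)<32)]
from numpy.linalg import lstsq
A=np.c_[f[:,0]-570,f[:,1]+18,np.ones(len(f))];w=np.ones(len(f))
for _ in range(15):
    c=lstsq(A*w[:,None],f[:,2]*w,rcond=None)[0];res=abs(f[:,2]-A@c);w=1/(1+(res/1.5)**2)
print('floor slopes',c,len(f),np.median(res))
# link flag/bar
L=bp('side',*[x for x in (d[170:262,300:345].ravel(),)],*[x.ravel() for x in np.mgrid[170:262,300:345][::-1]])
E
```

```text
t 48.90 pos [ 399.5 -185.7  220.5] alpha -3.101 tilt 0.000 F [-0.5  0.1 -0.5] w 42.7 q [-0.71  0.2   1.6   0.    1.35 -2.32]
diff [np.float64(1.42), np.float64(1.38), np.float64(1.37)]
orange [476.  -29.2  81.3] [502.5 -15.3 146. ]
floor slopes [3.79201252e-02 6.00404724e-03 5.70520583e+01] 447 1.1044264952531364
```

Everything is still: the picture differences are only noise. The tray leans about 0.04 rad, the catch is shut under the bar, and the arm is clear. Handing in.

```bash
python3 -c "
from cell import robot
print(robot.hand_in())"
```

```text
the job is handed in; nothing more can be done
None
```

The link is hung by its ring on the bracket arm and let go, the tray is clipped onto its loop, and I handed the job in at about 49 s. The hand-in gives no verdict, so what follows rests on my own checks.

- **Link:** I lifted the grey link from its cradle, threaded the ring over the red lip and lowered it to a press of about 4 N before opening the fingers. Later pictures show it hanging straight.
- **Tray:** I carried it low so its grey grip passed under the loop, raised it, passed the hook through and pressed down in 1 mm steps. The catch pushed back with about 3.5 N, then the force dropped away as it snapped. The bar met the rigid seat about 7 mm lower, where the text said about 3 mm. My highest reading there was about 7 N; forces were only read at the end of each call, so short peaks could have been missed.
- **Last checks:** The tray leans about 0.04 rad and did not move between pictures a second apart. The red catch shows shut under the bar, and the arm is well clear. In the top view the case, reel and bottle look unmoved; I did not measure them again.
- **Disagreement:** The side camera read 2 to 4 mm off the wrist camera, so I worked from the differences between points in the same view.

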